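# Swing down the damp-cupboard hatch with the hook pole

### The job

Take the hook pole from its wooden cradle, pass its side prong through the steel eye on top of the damp cupboard's front hatch, and with it gently swing the hatch down until it meets the two steel props in front of the cupboard; feel for them, since they are set at a different height each time, press the hatch home on them with some 5 N, and never strain it with more than 20 N. Then slip the prong out of the eye and lay the pole back in both notches of its cradle, as it lay before, leaving the hatch resting on its props. Touch the hatch with the pole only, and leave the pots and tools around it where they are.

Things in the scene. Friction and masses are not known exactly. Their poses are not given: they have to be found in the camera images.
- pole_grip (a point): Hook pole, 0.10 to 0.17 kg, lying level in the cradle: square wooden handle 24 x 24 x 125 mm, then a 12 mm round steel rod. This point is on the axis inside the handle, 25 mm behind its rod end, 100 mm from its butt: grip here, near the centre of mass. Axes: x along the pole to the hook, z up, y left; the handle's flat sides face +y and -y. The rod runs from x = +25 to +140 mm.
- prong (a point): Middle of the hook prong: at the rod's far end (140 mm ahead of pole_grip) a straight round prong, 9 mm thick with a round tip, sticks out square to the rod to the pole's +y (left). This point is 20 mm from the rod's axis, on the prong's axis; the tip is 15 mm farther out, the rod's near side 14 mm back. Load here twists the pole in a slack grip: hold it firmly. Axes as pole_grip.
- cradle_seat (a point): Where pole_grip lies when the pole is in its cradle, 78 mm above the table. x points along the cradle to the hook end, z up. The fixed wooden cradle stands in one of two places; rests 14 mm thick: one under the handle 78 mm behind this point (notch 30 mm wide, widening upwards), one under the rod 95 mm ahead (20 mm wide); notch sides rise 17 mm above their floors. Base 210 x 90 x 12 mm.
- eye (a point): Centre of the eye, a ring of 6 mm steel wire standing 22 mm above the hatch's top edge; opening 12 to 13 mm (1.5 to 2 mm spare round the prong), outside 25 mm. Its hole runs along y, the hinge's direction, so a prong in it lets the hatch turn while the pole stays level. Shut: x points level into the cupboard, z up, y left as one faces the front; axes turn with the hatch. The prong enters from -y.
- hatch_hinge (a point): Middle of the hinge line at the hatch's lower edge, 125 mm above the table; y along the hinge, axes turn with the hatch; the eye is 136 mm away along z. The hatch is a wooden panel 296 wide, 114 high, 12 mm thick that shuts the upper front of a fixed plywood cupboard (300 wide, 200 deep, 240 mm high) whose place and heading differ each time.
- hatch (a joint): Angle of the hatch in rad: 0 shut (upright), growing as its top swings out and down. It starts at 0 to 0.12. The hinge is stiff and stays where it is left; 1 to 8 N at the eye moves it. It ends on two rigid steel props (flat arms 95 mm long with rubber pads 90 mm from the hinge line, 105 mm either side of the middle, sticking out under the hatch), which stop it somewhere from 0.85 to 1.15 rad.

How it is judged:
By the outcome, as a careful person would: the job done as asked, in the order asked, and still so for the second after the job is handed in, with the robot touching nothing.
It also fails if it takes over 58 s, if anything falls off the work surface, if the arm or the gripper's body presses on something with over 40 N, if the wrist force passes 120 N, or if a joint passes its speed limit or range.

### The arm

A 7-joint arm with a two-finger parallel gripper is mounted at the origin on the work surface. World frame = base frame: x ahead of the robot, y to its left, z up, the work surface at z = 0. Lengths are in mm, angles in rad, forces in N, time in s.
With the tool pointing down it reaches from about 400 to 875 mm from the base axis. Payload 4.4 kg.
Tool frame: the origin (TCP) lies at the very end of the fingers, on their centre line; the grasp point (between the pads) lies 19 mm behind it; z points along the fingers, y is the direction in which the jaws open and shut (so a half turn about z gives the same grasp; the last joint's range is limited). The gripper opens to 85 mm and grips with 20 to 120 N. Pads are 22 mm wide; open, the fingers measure 114 mm over their backs; the gripper's body (76 mm by 85 mm) begins 54 mm behind the grasp point. The pads swing forward as they close: fully open they stand 13 mm farther back than shut.
Start: joints at [-1.326, 0.628, 0.038, 1.517, -0.027, 0.996, -0.02], TCP at [198.759, 618.88, 231.313] pointing down, gripper open.
Joint ranges: [-3.06, 3.06], [-0.37, 2.12], [-1.25, 1.32], [0.18, 2.47], [-1.1, 4.24], [0.23, 1.98], [-2.94, 2.94]. Speed limits (rad/s): [2.57, 2.57, 3.14, 3.14, 3.14, 3.14, 3.14].

### API

Orientations are given as [roll, pitch, yaw] about the fixed x, y, z axes, in that order (R = Rz(yaw) Ry(pitch) Rx(roll)).
In Python, from cell import ctrl gives the robot as it stands. The module is installed in compiled form; this text tells all that it offers.
- The arm moves only by the shell command python3 -m jog 'ROWS'. ROWS is text: rows parted by semicolons, each of 7 numbers parted by spaces: the shift along the tool's x, y, z in mm, then the turn, a rotation vector about the tool's x, y, z in degrees, then the opening, from -1 (shut) to 1 (fully open). In form: x y z wx wy wz claw; .... A call has 1 to 8 rows; each row is the pose to reach, as a shift and turn from the pose commanded when the call began, along the tool's axes at that moment; what a row does not reach only later rows make up. A row lasts 1/8 s, in which the tool goes at most 62.5 mm and 10.7 degrees, less where a joint would pass 70% of its speed; a pose out of reach is approached as far as the arm can. A call with a gripper value outside its range is refused whole. The fingers move at their own pace and stop on an object; the grip force is fixed at half the most. Time passes only in rows, so rows that repeat a pose let the fingers close. It gives the time, the measured TCP pose, the force and the opening at its end, in the units of the state.
- ctrl.read_state(): the state, without advancing time (a new reading comes with each control period).
- ctrl.get_image(name): name is "scene" or "side" or "wrist"; returns a dict with "image" (420x560x3 uint8, red, green, blue), "z_map" (420x560 float32, mm along the optical axis (not along the pixel's ray), 0 where there is no reading), "vertical_fov" (degrees; the focal length in pixels is half the picture's height over the tangent of half this angle, whatever the lens; pixels are square), "cx", "cy" (the principal point, pixels), "extrinsics" (4x4, takes a point from world to camera coordinates); the wrist camera has in their place "hand_eye" (4x4, takes a point from camera to tool coordinates, whose origin is the TCP and whose axes are the flange's). Camera axes: x right, y down, z forward; pixel columns grow to the right and rows downward; lengths in mm; the calibration is good to about 2 mm. A picture is of the moment at which its call begins: read the wrist's pose just before it.
- ctrl.finish_job(): hands the job in, once; it reports no verdict.
The state is a dict: "clock": time; "qpos": joint angles; "qd": joint speeds; "tau": joint torques, N m; "eef_pos": TCP position; "tool_rot": TCP orientation; "force": force on the tool from outside, world axes, zero at the start; "torque": the same for the moment, N m; "width": finger opening in mm.
Only numpy, scipy, OpenCV 4.12 (cv2) and the standard library are available. Lean on these libraries where they do the work, as an engineer would, in place of code of your own. Each camera call takes 0.05 s, during which the arm holds its last target.

## Working session

There is one attempt and no reset: what is moved stays moved. The work goes in short steps, Python scripts to look and compute and a shell command to move; the robot and the scene stay as the last step left them, time stands still between calls to the robot, and variables do not carry over. Pictures are saved under pics/ and viewed, and the job is handed in when it is done.

```bash
ls; mkdir -p pics; python3 - <<'E'
from cell import ctrl
import cv2,numpy as np
s=ctrl.read_state(); print(s)
for n in ["scene","side","wrist"]:
    d=ctrl.get_image(n)
    cv2.imwrite(f"pics/{n}0.png",d["image"][:,:,::-1])
    np.savez(f"{n}0.npz",**d)
    print(n,d["vertical_fov"],d["cx"],d["cy"],d.get("extrinsics",d.get("hand_eye")))
E
```

```text
pics
{'clock': 0.0, 'qpos': array([-1.32579695,  0.62936608,  0.0383828 ,  1.51841564, -0.02698735,
        0.9962808 , -0.02003478]), 'qd': array([-5.99439783e-04,  3.61459661e-04, -3.94482281e-04, -3.95779815e-04,
        1.42078674e-03, -5.62914029e-05, -1.45751714e-03]), 'tau': array([ 8.08758978e-04, -5.63404834e+01,  1.22616716e+00, -1.93447763e+01,
        1.08928944e-02,  1.06094367e-02, -9.77275050e-06]), 'eef_pos': array([198.52871321, 618.25848903, 230.35984758]), 'tool_rot': array([-3.13963897e+00,  3.69562773e-06,  2.83081216e+00]), 'force': array([ 0.33451937, -0.15138497,  1.01954809]), 'torque': array([ 0.02729056, -0.05518759,  0.01570203]), 'width': 85.49013056869629}
scene 56.230057366458404 284.57005796785097 210.90251445001635 [[-7.05353561e-01  7.08692217e-01  1.52215615e-02  3.44621056e+02]
 [ 4.45695418e-01  4.60089037e-01 -7.67902124e-01 -5.41313771e+01]
 [-5.51209533e-01 -5.34858317e-01 -6.40386314e-01  1.29128298e+03]
 [ 0.00000000e+00  0.00000000e+00  0.00000000e+00  1.00000000e+00]]
side 49.24813115396242 283.08462695984457 199.55548698502258 [[-9.25484475e-01 -3.78748891e-01 -5.26919256e-03  4.70543519e+02]
 [-2.36009799e-01  5.87466075e-01 -7.74069109e-01  2.68797502e+02]
 [ 2.96273289e-01 -7.15145362e-01 -6.33079181e-01  8.04594122e+02]
 [ 0.00000000e+00  0.00000000e+00  0.00000000e+00  1.00000000e+00]]
wrist 59.77508327059936 282.2548797505558 208.28243331249516 [[ 1.05153543e-03 -9.63771427e-01 -2.66727445e-01  6.97721287e+01]
 [ 9.99999430e-01  1.06221226e-03  1.04244996e-04 -1.35640112e+00]
 [ 1.82852814e-04 -2.66727403e-01  9.63771995e-01 -1.43141764e+02]
 [ 0.00000000e+00  0.00000000e+00  0.00000000e+00  1.00000000e+00]]
```

View pics/scene0.png

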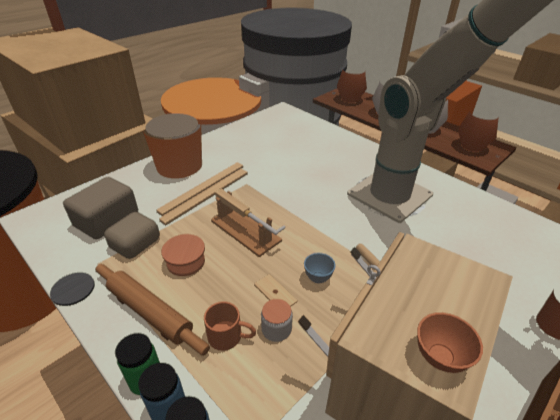

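View pics/side0.png

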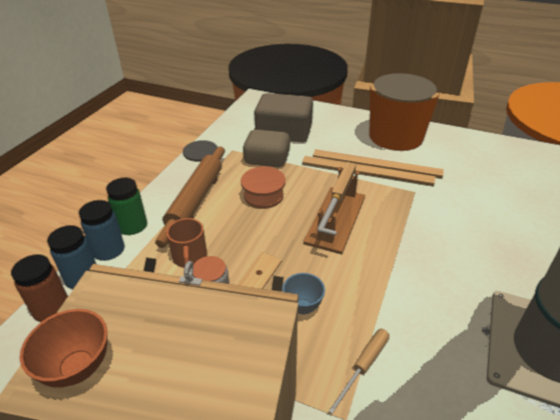

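View pics/wrist0.png

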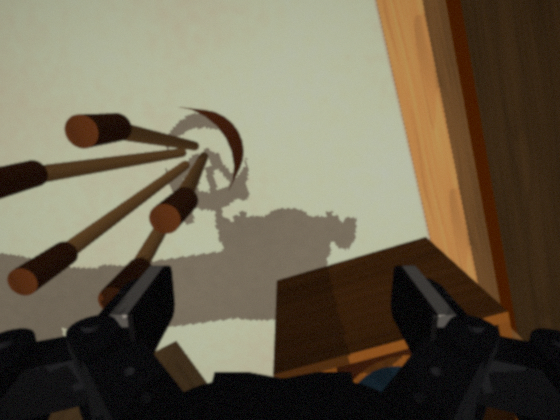

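```bash
cat > h.py <<'E'
import numpy as np,cv2
from scipy.spatial.transform import Rotation as R
def K(d):
    f=210/np.tan(np.radians(float(d["vertical_fov"]))/2); return f,float(d["cx"]),float(d["cy"])
def toolT(s):
    T=np.eye(4);T[:3,:3]=R.from_euler('xyz',s["tool_rot"]).as_matrix();T[:3,3]=s["eef_pos"];return T
def c2w(d,s=None):
    return toolT(s)@d["hand_eye"] if "hand_eye" in d else np.linalg.inv(d["extrinsics"])
def deproj(d,u,v,M,z=None):
    f,cx,cy=K(d)
    if z is None: z=np.median(d["z_map"][int(v)-1:int(v)+2,int(u)-1:int(u)+2])
    return (M@[(u-cx)/f*z,(v-cy)/f*z,z,1])[:3]
def proj(d,p,M):
    f,cx,cy=K(d); q=np.linalg.inv(M)@np.append(p,1); return q[0]/q[2]*f+cx,q[1]/q[2]*f+cy
def ray(d,u,v,M):
    f,cx,cy=K(d); r=M[:3,:3]@[(u-cx)/f,(v-cy)/f,1]; return M[:3,3],r/np.linalg.norm(r)
def tri(rays):
    A=np.zeros((3,3));b=np.zeros(3)
    for o,r in rays:
        P=np.eye(3)-np.outer(r,r);A+=P;b+=P@o
    x=np.linalg.solve(A,b); return x,[np.linalg.norm((np.eye(3)-np.outer(r,r))@(x-o)) for o,r in rays]
def crop(im,x0,y0,x1,y1,k,fn):
    cv2.imwrite(fn,cv2.resize(im[y0:y1,x0:x1,::-1],None,fx=k,fy=k,interpolation=cv2.INTER_CUBIC))
E
python3 - <<'E'
from h import *
a=dict(np.load("scene0.npz"));b=dict(np.load("side0.npz"))
crop(a["image"],200,180,300,260,7,"pics/c1.png")
crop(b["image"],290,150,380,260,5,"pics/c2.png")
crop(a["image"],320,220,420,320,6,"pics/c3.png")
crop(b["image"],70,240,320,400,3,"pics/c4.png")
Ma,Mb=c2w(a),c2w(b)
for n,d,M,pts in [("scene",a,Ma,[(245,205),(265,225),(345,280),(408,240),(510,272),(335,385),(320,268),(223,325),(277,320),(365,255)]),("side",b,Mb,[(345,180),(325,225),(190,272),(92,270),(298,297),(303,293)])]:
    for p in pts: print(n,p,deproj(d,*p,M).round(1))
E
```

```text
scene (245, 205) [ 446.3 -199.5   90.4]
scene (265, 225) [ 457.9 -105.5   83.4]
scene (345, 280) [394.3 124.3   2.6]
scene (408, 240) [402.3 254.4 240.3]
scene (510, 272) [ 59.5 412.3   1.1]
scene (335, 385) [678.8 309.1 119. ]
scene (320, 268) [417.6  58.9  14.1]
scene (223, 325) [701.   13.9   7.1]
scene (277, 320) [635.3 122.   71.3]
scene (365, 255) [301.3 116.3  20.7]
side (345, 180) [ 450.7 -234.6   89.6]
side (325, 225) [448.8 -84.5  78.2]
side (190, 272) [536.2 259.4 254.7]
side (92, 270) [675.5 295.8 238.2]
side (298, 297) [391.7 229.8 235.3]
side (303, 293) [446.3  49.   12.9]
```

View pics/c1.png

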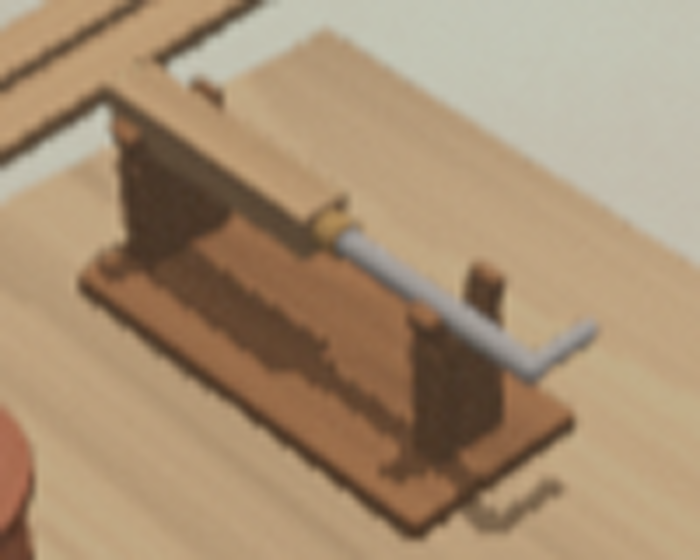

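View pics/c2.png

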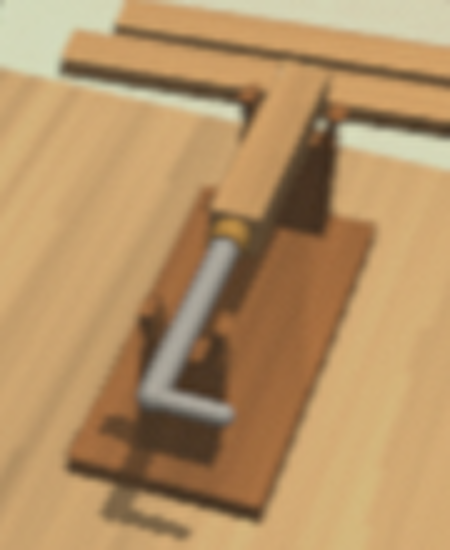

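View pics/c3.png

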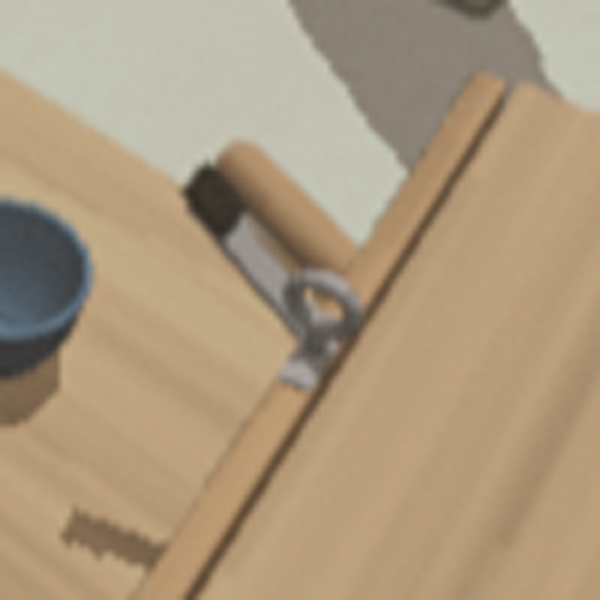

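View pics/c4.png

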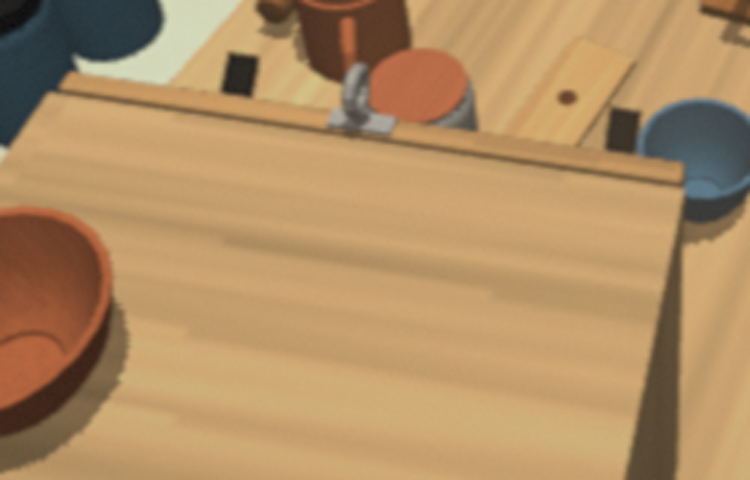

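```bash
python3 - <<'E'
from h import *
a=dict(np.load("scene0.npz"));b=dict(np.load("side0.npz"))
Ma,Mb=c2w(a),c2w(b)
for n,p,q in [("corner",(275.7,231.7),(320.6,229.6)),("tip",(284.6,226.7),(335.6,232.6)),("ferrule",(247.4,212.6),(336.4,196)),("butt top",(217.9,191.4),(351,164.4)),("eye",(373.7,270.8),(189.3,270)),
 ("hatch L",(402,232.5),(298,294.5)),]:
    x,e=tri([ray(a,*p,Ma),ray(b,*q,Mb)]); print(n,x.round(1),np.round(e,1), deproj(a,*p,Ma).round(1),deproj(b,*q,Mb).round(1))
# hatch top edge points from side
for u in range(100,300,20):
    pass
# bowl height
for p in [(448,320),(480,345),(420,340)]: print(deproj(a,*p,Ma).round(0))
E
```

```text
corner [452.8 -69.4  78.4] [1.2 1.2] [455.3 -67.5  82.8] [452.3 -66.1  79.9]
tip [421.5 -68.8  79.2] [0.8 0.8] [421.5 -68.3  78.6] [421.3 -69.3  79.6]
ferrule [ 454.6 -181.    80.1] [1.1 1.1] [ 459.  -175.1   84.9] [ 452.8 -175.6   86. ]
butt top [ 456.8 -308.8   83.7] [0.2 0.2] [ 462.  -301.1   90.9] [ 455.5 -302.5   87.8]
eye [535.4 261.4 260.5] [0.4 0.4] [430.7 212.2 137.5] [538.2 257.5 255.9]
hatch L [391.6 232.8 241.4] [1.8 1.8] [131.8 129.2   1.2] [453.7  57.1  14.3]
[554. 405. 281.]
[568. 457. 290.]
[622. 394. 291.]
```

```bash
cat > plan.py <<'E'
# usage: python3 plan.py "x y z yawdeg claw" ...  world TCP targets -> rows in tool frame (printed for me to type)
import sys
from h import *
from cell import ctrl
s=ctrl.read_state();T=toolT(s);p0=T[:3,3]
print("t",round(float(s["clock"]),2),"pos",p0.round(1),"rot",np.degrees(s["tool_rot"]).round(2),"F",s["force"].round(1),"tq",s["torque"].round(2),"w",round(float(s["width"]),1))
prev=p0
for a in sys.argv[1:]:
    x=[float(v) for v in a.split()]
    G=R.from_euler('xyz',[180,0,x[3]],degrees=True).as_matrix()
    d=T[:3,:3].T@(np.array(x[:3])-p0); w=R.from_matrix(T[:3,:3].T@G).as_rotvec(degrees=True)
    print(d.round(1),w.round(2),"step",np.linalg.norm(np.array(x[:3])-prev).round(1)); prev=np.array(x[:3])
E
python3 plan.py "240 580 290 162 1" "280 530 345 158 1" "320 480 390 150 1" "370 440 395 142 1" "410 392 395 134 1" "440 336 395 126 1" "460 278 395 118 1" "475 218 395 110 1"
```

```text
t 0.15 pos [198.7 618.4 230.6] rot [-179.92    0.    162.19] F [0.2 0.4 0.4] tq [ 0.04 -0.03  0.02] w 85.4
[-51.1 -24.  -59.4] [-0.08  0.    0.19] step 81.9
[-104.5  -59.5 -114.3] [-0.08  0.01  4.19] step 84.4
[-157.9  -94.9 -159.3] [-8.000e-02  1.000e-02  1.219e+01] step 78.3
[-217.7 -117.7 -164.2] [-8.000e-02  2.000e-02  2.019e+01] step 64.2
[-270.5 -151.2 -164.2] [-8.000e-02  2.000e-02  2.819e+01] step 62.5
[-316.2 -195.3 -164.1] [-8.000e-02  3.000e-02  3.619e+01] step 63.5
[-352.9 -244.4 -164. ] [-8.000e-02  3.000e-02  4.419e+01] step 61.4
[-385.6 -296.9 -164. ] [-7.000e-02  4.000e-02  5.219e+01] step 61.8
```

```bash
python3 -m jog '0 0 -60 0 0 0 1; 0 0 -120 0 0 0 1; -20 -10 -172 0 0 5 1; -70 -40 -180 0 0 12 1; -120 -70 -180 0 0 20 1; -170 -100 -180 0 0 28 1; -215 -140 -180 0 0 36 1; -260 -180 -180 0 0 42 1'; python3 plan.py "470 230 395 115 1" "480 175 390 110 1" "480 118 370 108 1" "475 60 345 106 1" "470 5 320 104 1" "465 -50 300 101 1" "460 -105 280 98 1" "455 -160 265 95 1" "455 -214 250 91 1"
```

```text
clock: 1.15
eef_pos: [392.0, 366.1, 411.1]
tool_rot: [-3.141, 0.0, 2.094]
force: [-0.2, 0.3, -0.8]
width: 85.3
t 1.15 pos [392.  366.1 411.1] rot [-1.7998e+02  1.0000e-02  1.1997e+02] F [-0.2  0.3 -0.8] tq [ 0.03 -0.04 -0.02] w 85.3
[-156.8   -0.4   16.1] [-0.01  0.01  4.97] step 157.7
[-209.5  -19.2   21.1] [-0.01  0.01  9.97] step 56.1
[-258.9  -47.7   41.1] [-1.000e-02  1.000e-02  1.197e+01] step 60.4
[-306.6  -81.    66.1] [-1.000e-02  1.000e-02  1.397e+01] step 63.4
[-351.7 -112.8   91.2] [-1.000e-02  1.000e-02  1.597e+01] step 60.6
[-396.9 -144.6  111.2] [-1.000e-02  1.000e-02  1.897e+01] step 58.7
[-442.  -176.4  131.2] [-1.000e-02  1.000e-02  2.197e+01] step 58.7
[-487.2 -208.2  146.2] [-1.000e-02  1.000e-02  2.497e+01] step 57.2
[-534.  -235.2  161.2] [-1.000e-02  1.000e-02  2.897e+01] step 56.0
```

```bash
python3 -m jog '-55 0 0 0 0 3 1; -110 0 5 0 0 6 1; -165 -5 10 0 0 9 1; -220 -25 20 0 0 12 1; -272 -55 40 0 0 14 1; -322 -90 65 0 0 17 1; -372 -125 90 0 0 20 1; -422 -160 115 0 0 23 1'; python3 plan.py "455 -214 250 91 1"
```

```text
clock: 2.15
eef_pos: [465.6, -68.5, 299.9]
tool_rot: [3.141, -0.0, 1.695]
force: [2.0, -0.6, 0.8]
width: 85.1
t 2.15 pos [465.6 -68.5 299.9] rot [ 1.7997e+02 -1.0000e-02  9.7120e+01] F [ 2.  -0.6  0.8] tq [-0.01 -0.06 -0.01] w 85.1
[-143.   -28.6   49.9] [ 0.03 -0.01  6.12] step 154.1
```

```bash
cat > snap.py <<'E'
import sys,pickle
from h import *
from cell import ctrl
t=sys.argv[1]
for c in sys.argv[2:] or ["wrist"]:
    s=ctrl.read_state();d=ctrl.get_image(c)
    pickle.dump((s,d),open(f"{c}{t}.pkl","wb"));cv2.imwrite(f"pics/{c}{t}.png",d["image"][:,:,::-1])
E
python3 snap.py 1 wrist
python3 -m jog '-50 -10 17 0 0 2 1; -97 -19 33 0 0 4 1; -143 -28.6 50 0 0 6.1 1; -143 -28.6 50 0 0 6.1 1;-143 -28.6 50 0 0 6.1 1'; python3 snap.py 2 wrist
```

```text
clock: 2.82
eef_pos: [455.6, -211.7, 250.4]
tool_rot: [-3.141, -0.001, 1.59]
force: [0.8, 0.4, 0.1]
width: 85.4
```

View pics/wrist1.png

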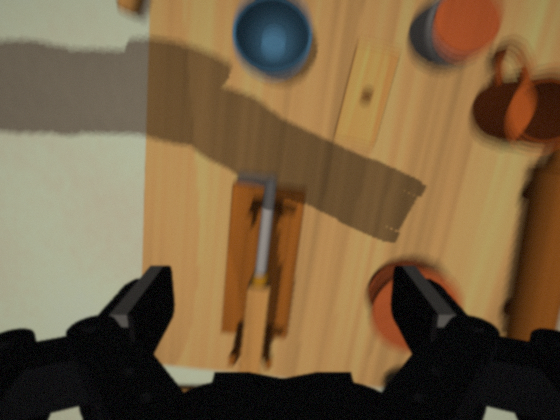

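View pics/wrist2.png

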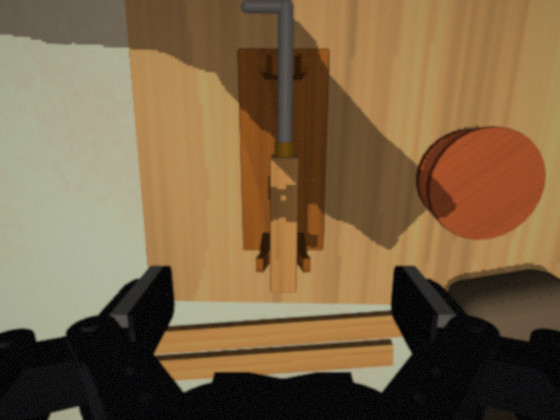

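```bash
python3 - <<'E'
from h import *
import pickle
s1,a=pickle.load(open("wrist1.pkl","rb"));s2,b=pickle.load(open("wrist2.pkl","rb"))
Ma,Mb=c2w(a,s1),c2w(b,s2)
for n,p,q in [("corner",(268.5,181),(286.5,7)),("tip",(238,180),(242,7)),("handleend",(259,285),(285,156)),("butt",None,(284,291))]:
    if p: x,e=tri([ray(a,*p,Ma),ray(b,*q,Mb)]); print(n,x.round(1),np.round(e,1))
    print(deproj(b,*q,Mb).round(1))
    for z in (78,90): 
        o,r=ray(b,*q,Mb); print("   at z",z,(o+r*(z-o[2])/r[2]).round(1))
crop(b["image"],220,0,350,310,2,"pics/c5.png")
E
```

```text
corner [451.6 -73.   92.1] [1.6 1.6]
[453.3 -71.4  85.2]
   at z 78 [453.3 -69.7  78. ]
   at z 90 [453.3 -72.5  90. ]
tip [420.7 -74.7  96.5] [0.1 0.1]
[419.1 -71.2  81.7]
   at z 78 [418.7 -70.4  78. ]
   at z 90 [420.  -73.2  90. ]
handleend [ 453.7 -182.8   97. ] [0.8 0.8]
[ 454.6 -184.    87.7]
   at z 78 [ 454.7 -185.3   78. ]
   at z 90 [ 454.6 -183.7   90. ]
[ 456.5 -307.3   90.7]
   at z 78 [ 456.7 -314.1   78. ]
   at z 90 [ 456.5 -307.7   90. ]
```

View pics/c5.png

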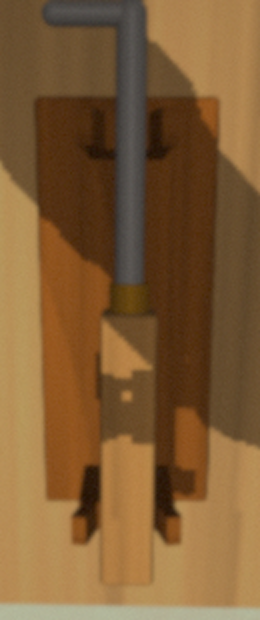

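```bash
python3 plan.py "455.2 -209.2 120 90.8 1" "455.2 -209.2 59 90.8 1"
```

```text
t 2.88 pos [ 456.  -211.1  250.5] rot [-1.800e+02 -6.000e-02  9.119e+01] F [0.  0.2 0. ] tq [-0.01  0.01 -0.03] w 85.6
[  1.8  -0.7 130.5] [-0.   -0.06  0.39] step 130.6
[  1.7  -0.7 191.5] [-0.   -0.06  0.39] step 61.0
```

```bash
python3 -m jog '1.5 -0.7 60 0 0 0.4 1; 1.7 -0.7 115 0 0 0.4 1; 1.7 -0.7 160 0 0 0.4 1; 1.7 -0.7 185 0 0 0.4 1; 1.7 -0.7 191.5 0 0 0.4 1;1.7 -0.7 191.5 0 0 0.4 1'; python3 plan.py "455.2 -209.2 59 90.8"; python3 snap.py 3 wrist side
```

```text
clock: 3.62
eef_pos: [455.6, -210.1, 59.5]
tool_rot: [3.141, -0.0, 1.584]
force: [-0.2, -0.3, -0.9]
width: 85.4
t 3.62 pos [ 455.6 -210.1   59.5] rot [ 1.7995e+02 -1.0000e-02  9.0770e+01] F [-0.2 -0.3 -0.9] tq [-0.01  0.02 -0.01] w 85.4
[ 0.9 -0.3  0.5] [ 0.05 -0.01 -0.03] step 1.1
```

View pics/wrist3.png

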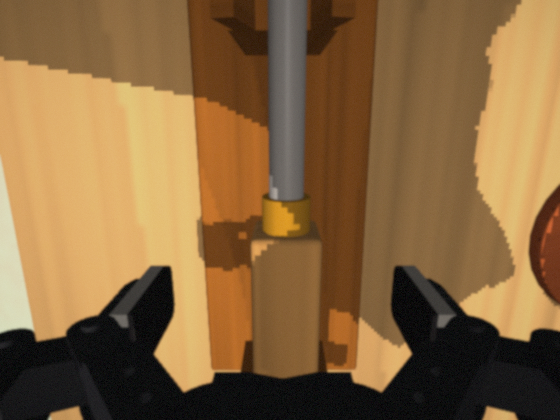

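View pics/side3.png

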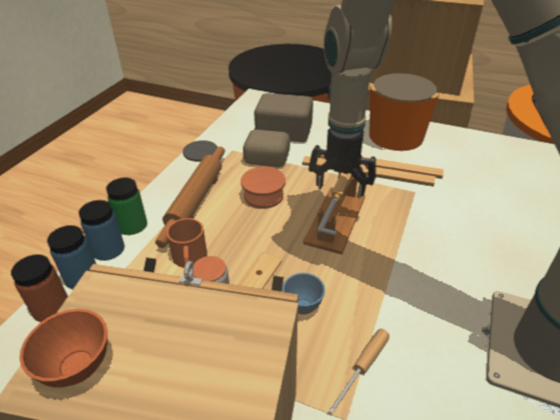

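```bash
python3 -m jog '0.5 0 0.3 0 0 0 -1;0.5 0 0.3 0 0 0 -1;0.5 0 0.3 0 0 0 -1;0.5 0 0.3 0 0 0 -1;0.5 0 0.3 0 0 0 -1;0.5 0 0.3 0 0 0 -1'; python3 plan.py; python3 snap.py 4 wrist
```

```text
clock: 4.47
eef_pos: [455.0, -210.3, 59.1]
tool_rot: [3.141, -0.0, 1.583]
force: [0.3, 0.8, 6.2]
width: 23.1
t 4.47 pos [ 455.  -210.3   59.1] rot [179.97  -0.    90.69] F [0.3 0.8 6.2] tq [0.07 0.11 0.02] w 23.1
```

View pics/wrist4.png

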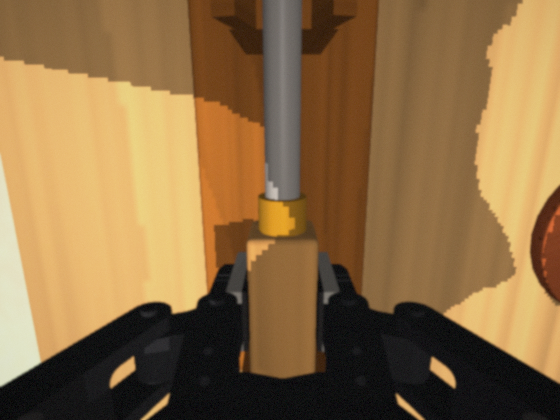

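```bash
python3 -m jog '0 0 -8 0 0 0 -1;0 0 -20 0 0 0 -1;0 0 -40 0 0 0 -1; 0 0 -80 0 0 0 -1; 0 0 -125 0 0 0 -1;0 0 -180 0 0 0 -1;20 10 -230 0 0 0 -1'; python3 plan.py "480 -130 340 92" "510 -80 380 95" "530 -30 400 98" "550 25 400 100" "565 80 400 102" "580 130 400 103" "590 176 400 103"
```

```text
clock: 5.4
eef_pos: [463.5, -191.6, 291.4]
tool_rot: [3.141, 0.001, 1.579]
force: [1.0, 0.8, -1.5]
width: 23.4
t 5.4 pos [ 463.5 -191.6  291.4] rot [1.7996e+02 8.0000e-02 9.0450e+01] F [ 1.   0.8 -1.5] tq [ 0.02 -0.12 -0.07] w 23.4
[ 61.4  17.  -48.7] [ 0.04  0.08 -1.55] step 80.2
[111.1  47.4 -88.7] [ 0.03  0.08 -4.55] step 70.7
[ 160.9   67.8 -108.8] [ 0.03  0.08 -7.55] step 57.4
[ 215.8   88.3 -108.8] [ 0.03  0.08 -9.55] step 58.5
[ 270.6  103.7 -108.9] [  0.03   0.08 -11.55] step 57.0
[ 320.5  119.1 -108.9] [  0.03   0.08 -12.55] step 52.2
[ 366.4  129.5 -109. ] [  0.03   0.08 -12.55] step 47.1
```

```bash
python3 -m jog '45 13 -40 0 0 -1.5 -1; 95 35 -80 0 0 -4 -1; 150 62 -109 0 0 -7.5 -1; 205 84 -109 0 0 -9.5 -1; 260 101 -109 0 0 -11.5 -1; 312 117 -109 0 0 -12.5 -1; 355 126 -109 0 0 -12.5 -1; 366 129.5 -109 0 0 -12.5 -1';python3 -m jog '0 0 0 0 0 0 -1; 0 0 0 0 0 0 -1'; python3 snap.py 5 wrist side scene; python3 plan.py
```

```text
clock: 6.4
eef_pos: [588.8, 181.6, 397.2]
tool_rot: [-3.14, -0.001, 1.806]
force: [0.6, -0.5, -1.3]
width: 23.3
clock: 6.65
eef_pos: [589.5, 175.0, 398.2]
tool_rot: [-3.142, 0.001, 1.798]
force: [-0.4, -0.5, -0.3]
width: 23.0
t 6.8 pos [589.7 175.7 398.2] rot [1.7998e+02 2.0000e-02 1.0305e+02] F [-0.4  0.1 -0.9] tq [-0.03  0.01  0.  ] w 23.4
```

View pics/wrist5.png

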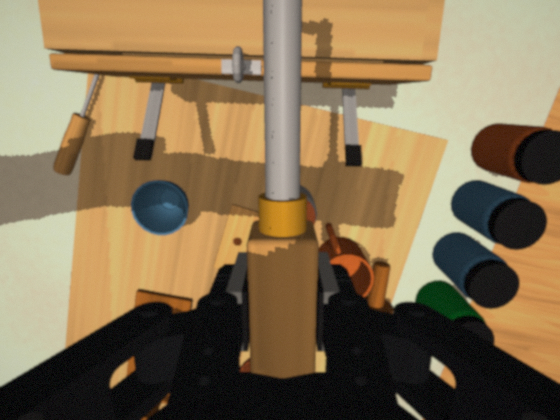

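View pics/side5.png

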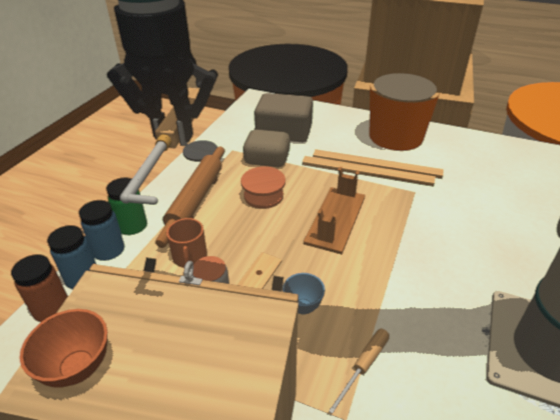

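View pics/scene5.png

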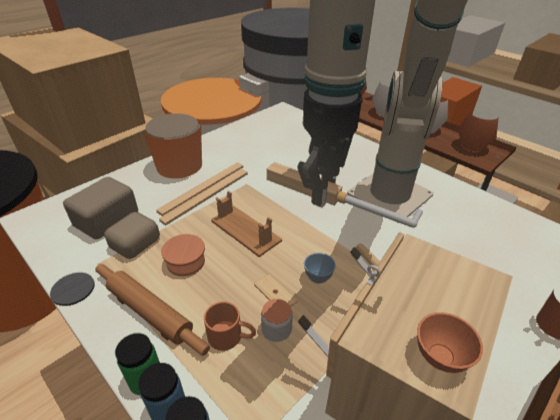

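```bash
python3 - <<'E'
from h import *
import pickle
s,a=pickle.load(open("wrist5.pkl","rb"))
crop(a["image"],200,30,280,100,8,"pics/c6.png")
crop(a["image"],30,35,240,95,3.8,"pics/c7.png")
crop(a["image"],280,35,450,95,4.5,"pics/c8.png")
s,a=pickle.load(open("side5.pkl","rb"))
crop(a["image"],110,100,240,300,3,"pics/c9.png")
E
```

```text
(no output)
```

View pics/c6.png

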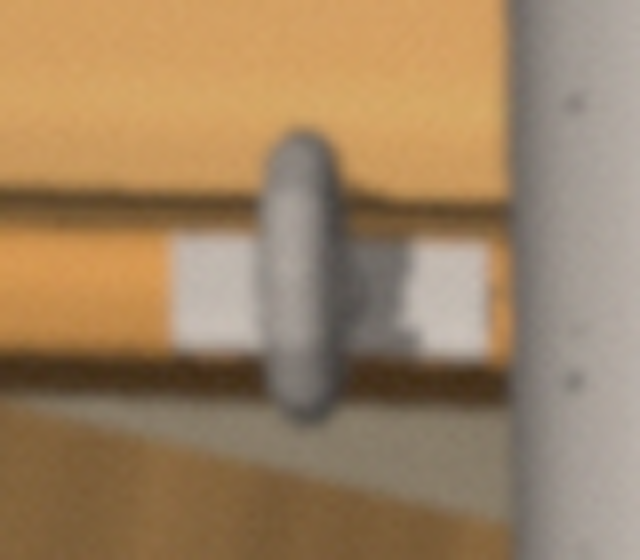

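View pics/c7.png

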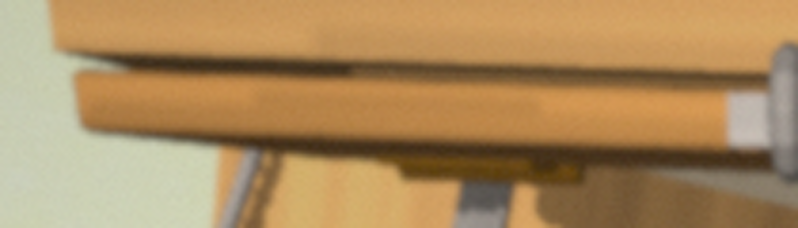

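View pics/c8.png

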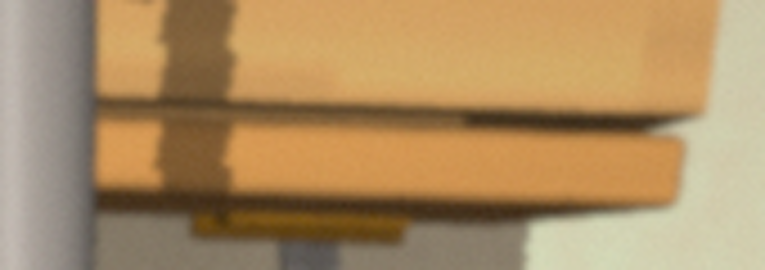

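View pics/c9.png

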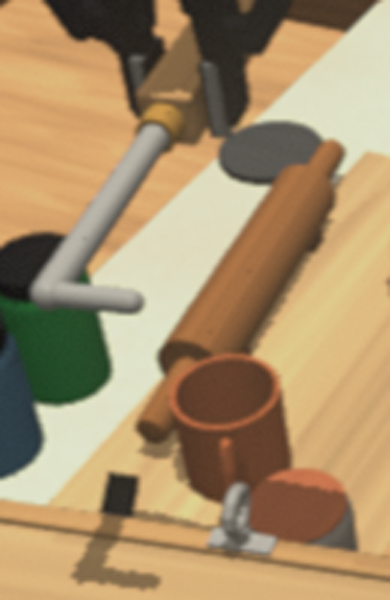

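```bash
python3 - <<'E'
from h import *
import pickle
s,a=pickle.load(open("wrist5.pkl","rb")); M=c2w(a,s)
def atz(a,M,u,v,z):
    o,r=ray(a,u,v,M); return o+r*(z-o[2])/r[2]
print("eye",atz(a,M,237.6,64.5,260.5).round(1), deproj(a,237.6,64.5,M).round(1))
L=atz(a,M,49.7,53.4,240);Rr=atz(a,M,431.8,65.7,240);d=L-Rr;print("edge",L,Rr,np.linalg.norm(d),np.degrees(np.arctan2(d[1],d[0]))-90+360)
L=atz(a,M,44.5,47.4,240);Rr=atz(a,M,436,60.6,240);d=L-Rr;print("cupb",L,Rr,np.linalg.norm(d),np.degrees(np.arctan2(d[1],d[0]))-90+360)
print("mid hatch", deproj(a,80,60,M),deproj(a,400,72,M),deproj(a,80,40,M),deproj(a,400,50,M))
# rod profile in tool frame
H=a["hand_eye"]
for name in("wrist4","wrist5"):
    s,b=pickle.load(open(name+".pkl","rb"))
    for v in (10,50,100,150,180,250,300): 
        print(name,v,deproj(b,282,v,H).round(1))
E
```

```text
eye [533.8 261.5 260.5] [535.6 260.5 273.6]
edge [389.19621977 238.27580735 240.        ] [677.12602937 296.07750534 240.        ] 293.6743290552555 101.351205165083
cupb [385.07489121 241.68220163 240.        ] [679.04578576 300.29201889 240.        ] 299.7565637681256 101.2753777138027
mid hatch [412.38016856 238.77981726 240.32484083] [654.67970511 286.17966334 239.91865661] [411.38070057 253.02029384 240.60735029] [649.6181468  301.13643414 240.51783175]
wrist4 10 [ 94.8  -2.6 -25.3]
wrist4 50 [ 84.   -2.6 -25.5]
wrist4 100 [ 69.7  -2.6 -25.5]
wrist4 150 [ 54.3  -2.5 -25.1]
wrist4 180 [ 44.7  -2.5 -25.8]
wrist4 250 [ 22.3  -2.5 -30.9]
wrist4 300 [  4.3  -2.5 -31.6]
wrist5 10 [ 94.9  -2.6 -25.1]
wrist5 50 [ 84.1  -2.6 -25.1]
wrist5 100 [ 69.7  -2.6 -25.3]
wrist5 150 [ 54.4  -2.5 -25.6]
wrist5 180 [ 44.7  -2.5 -25.7]
wrist5 250 [ 22.5  -2.5 -31.4]
wrist5 300 [  4.2  -2.5 -31.4]
```

```bash
python3 - <<'E'
from h import *
import pickle
def cen(im,v,lo=230,hi=340):
    # rod centre columns at row v via grey low-saturation
    row=im[v-1:v+2].astype(float).mean(0); sat=row.max(1)-row.min(1)
    idx=[u for u in range(lo,hi) if sat[u]<25]
    return np.mean(idx),min(idx),max(idx)
for name in("wrist2","wrist3","wrist4","wrist5"):
    s,b=pickle.load(open(name+".pkl","rb"));H=b["hand_eye"];M=c2w(b,s)
    print(name,s["eef_pos"].round(2),np.degrees(s["tool_rot"]).round(2))
    for v in (30,60,100,130):
        try:
            c=cen(b["image"],v); z=np.median(b["z_map"][v-1:v+2,int(c[0])-1:int(c[0])+2])
            print(v,c,"tool",deproj(b,c[0],v,H,z+5).round(2),"world",deproj(b,c[0],v,M,z+5).round(2))
        except Exception as e: print(v,e)
E
```

```text
wrist2 [ 455.61 -211.71  250.35] [-1.7997e+02 -5.0000e-02  9.1110e+01]
30 (np.float64(285.0), 278, 292) tool [125.39  -0.58 171.57] world [452.5 -86.2  78.9]
60 (np.float64(285.0), 278, 292) tool [103.32  -0.51 171.17] world [ 452.99 -108.27   79.27]
100 (np.float64(284.5), 278, 291) tool [ 72.54  -0.83 171.28] world [ 453.27 -139.04   79.14]
130 (np.float64(284.5), 278, 291) tool [ 48.29  -0.77 171.4 ] world [ 453.81 -163.29   79.  ]
wrist3 [ 455.56 -210.11   59.54] [ 1.7995e+02 -1.0000e-02  9.0770e+01]
30 (np.float64(287.0), 268, 306) tool [ 90.07  -0.96 -19.42] world [ 453.37 -120.07   78.97]
60 (np.float64(286.5), 269, 304) tool [ 81.4   -1.08 -19.51] world [ 453.37 -128.74   79.06]
100 (np.float64(286.5), 269, 304) tool [ 69.29  -1.03 -19.54] world [ 453.58 -140.84   79.09]
130 (np.float64(286.5), 270, 303) tool [ 59.77  -0.99 -19.69] world [ 453.75 -150.36   79.24]
wrist4 [ 455.01 -210.29   59.06] [179.97  -0.    90.69]
30 (np.float64(281.5), 262, 301) tool [ 90.    -2.66 -19.8 ] world [ 451.26 -120.33   78.86]
60 (np.float64(282.0), 264, 300) tool [ 81.33  -2.49 -20.08] world [ 451.52 -128.99   79.15]
100 (np.float64(281.5), 264, 299) tool [ 69.28  -2.64 -20.22] world [ 451.52 -141.05   79.28]
130 (np.float64(282.5), 266, 299) tool [ 59.8   -2.31 -20.34] world [ 451.97 -150.51   79.4 ]
wrist5 [589.53 175.04 398.2 ] [-1.8000e+02  7.0000e-02  1.0302e+02]
30 (np.float64(282.0), 264, 300) tool [ 90.5   -2.59 -19.92] world [566.62 262.66 418.01]
60 (np.float64(270.05882352941177), 232, 300) tool [ 82.08  -6.39 -18.16] world [564.81 253.59 416.26]
100 (np.float64(283.0), 265, 301) tool [ 69.81  -2.24 -20.04] world [571.61 242.57 418.15]
130 (np.float64(282.0), 266, 298) tool [ 60.33  -2.56 -20.23] world [573.44 233.26 418.36]
```

```bash
python3 plan.py "622.6 136 398 101.3" "622.6 136 300 101.3" "622.6 136 241.3 101.3"
```

```text
t 6.8 pos [589.7 175.7 398.2] rot [1.7998e+02 2.0000e-02 1.0305e+02] F [-0.4  0.1 -0.9] tq [-0.03  0.01  0.  ] w 23.4
[-46.1  23.1   0.2] [0.02 0.02 1.75] step 51.6
[-46.1  23.1  98.2] [0.02 0.02 1.75] step 98.0
[-46.1  23.1 156.9] [0.02 0.02 1.75] step 58.7
```

```bash
python3 -m jog '-25 12 0 0 0 0.9 -1; -46 23 5 0 0 1.75 -1; -46 23 40 0 0 1.75 -1; -46 23 85 0 0 1.75 -1; -46 23.1 125 0 0 1.75 -1; -46.1 23.1 150 0 0 1.75 -1; -46.1 23.1 157 0 0 1.75 -1; -46.1 23.1 157 0 0 1.75 -1'; python3 -m jog '0 0 0 0 0 0 -1'; python3 snap.py 6 side scene wrist;python3 plan.py "622.6 136 241.3 101.3"
python3 - <<'E'
from h import *
import pickle
s,a=pickle.load(open("side6.pkl","rb"));crop(a["image"],110,210,250,310,5.5,"pics/d1.png")
s,a=pickle.load(open("scene6.pkl","rb"));crop(a["image"],300,210,420,310,6.5,"pics/d2.png")
E
```

```text
clock: 7.8
eef_pos: [623.0, 137.3, 241.2]
tool_rot: [3.141, 0.0, 1.77]
force: [0.3, -0.5, -0.6]
width: 23.2
clock: 7.92
eef_pos: [623.6, 137.7, 242.2]
tool_rot: [3.139, -0.0, 1.77]
force: [-0.0, 0.4, -0.5]
width: 23.0
t 8.07 pos [623.2 137.8 241.8] rot [ 1.7990e+02 -1.0000e-02  1.0145e+02] F [-0.5  0.1 -1.6] tq [-0.01 -0.01  0.03] w 23.1
[-1.7 -1.   0.5] [ 0.1  -0.01  0.15] step 2.0
```

View pics/d1.png

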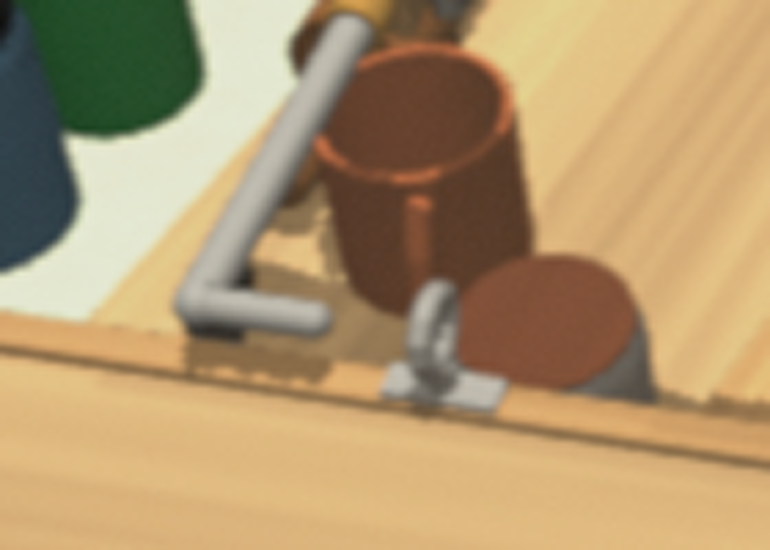

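View pics/d2.png

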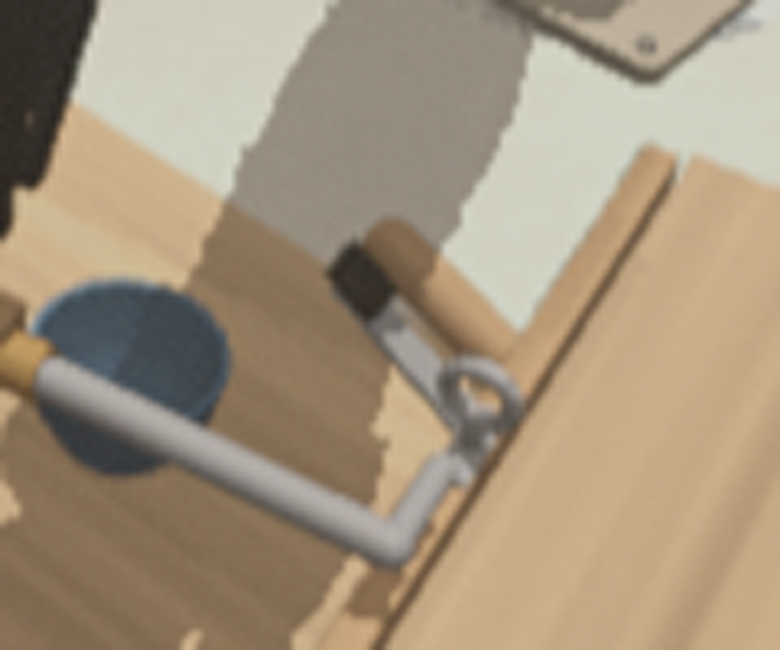

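View pics/wrist6.png

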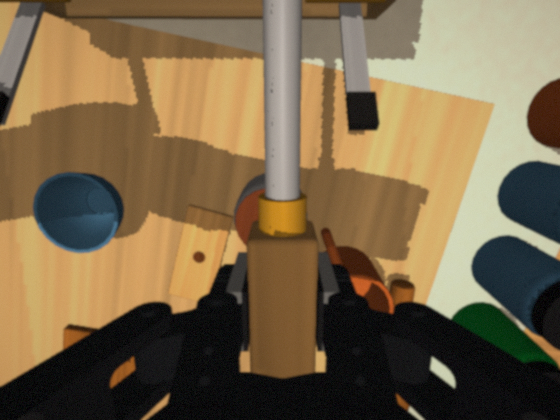

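```bash
python3 - <<'E'
from h import *
import pickle
s,a=pickle.load(open("scene6.pkl","rb"));_,b=pickle.load(open("side6.pkl","rb"));Ma,Mb=c2w(a),c2w(b)
A=lambda x,y:(300+(x-3)/6.5,210+(y-3)/6.5)
B=lambda x,y:(110+(x-2.5)/5.5,210+(y-2.5)/5.5)
P={}
for n,p,q in [("corner",A(393,540),B(195,302)),("tip",A(470,465),B(318,318)),("rodstart",A(50,377),B(350,28)),("eye",A(482,393),B(435,325))]:
    x,e=tri([ray(a,*p,Ma),ray(b,*q,Mb)]); print(n,x.round(1),np.round(e,1)); P[n]=x
print("rod",P["corner"]-P["rodstart"],"prong",P["tip"]-P["corner"])
# expected
T=toolT(s); 
for n,v in [("corner",(140.4,0,-19)),("tip",(140.4,-35,-19)),("rodstart",(25,0,-19))]: 
    w=(T@np.append(v,1))[:3]; print(n,w.round(1),"scene crop",((np.array(proj(a,w,Ma))-[300,210])*6.5).round(0),"side crop",((np.array(proj(b,w,Mb))-[110,210])*5.5).round(0))
E
```

```text
corner [594.4 275.7 263.4] [0.9 0.9]
tip [561.2 273.8 266.4] [1.4 1.4]
rodstart [615.1 176.1 263.2] [0.5 0.5]
eye [536.  261.4 263. ] [0.3 0.3]
rod [-20.68228607  99.62916836   0.12781051] prong [-33.20850416  -1.85750638   3.04781158]
corner [595.6 275.4 261.2] scene crop [387. 547.] side crop [193. 300.]
tip [561.3 268.4 261.1] scene crop [444. 459.] side crop [328. 320.]
rodstart [618.5 162.3 261.2] scene crop [ -0. 357.] side crop [364.  -1.]
```

```bash
python3 -m jog '-1.8 -5 0.5 0 0 0.1 -1; -1.8 -12 0.5 0 0 0.1 -1; -1.8 -17 0.5 0 0 0.1 -1; -1.8 -20 0.5 0 0 0.1 -1; -1.8 -20 0.5 0 0 0.1 -1'; python3 plan.py "583.4 128.2 241.3 101.3"; python3 snap.py 7 side scene
python3 - <<'E'
from h import *
import pickle
s,a=pickle.load(open("side7.pkl","rb"));crop(a["image"],130,240,210,300,9,"pics/d3.png")
s,a=pickle.load(open("scene7.pkl","rb"));crop(a["image"],345,245,405,305,9,"pics/d4.png")
E
```

```text
clock: 8.7
eef_pos: [603.2, 132.1, 240.3]
tool_rot: [3.142, -0.0, 1.769]
force: [0.8, -0.5, -1.4]
width: 22.9
t 8.7 pos [603.2 132.1 240.3] rot [ 1.8000e+02 -1.0000e-02  1.0135e+02] F [ 0.8 -0.5 -1.4] tq [-0.    0.   -0.02] w 22.9
[  0.  -20.2  -1. ] [ 0.   -0.01  0.05] step 20.3
```

View pics/d3.png

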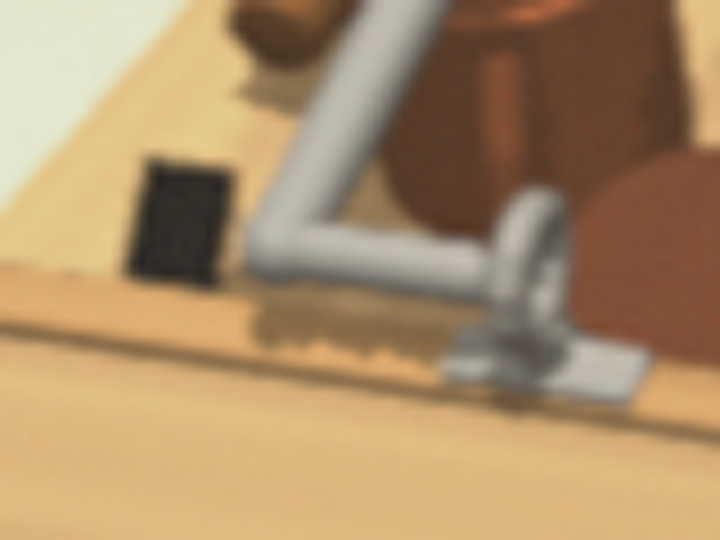

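View pics/d4.png

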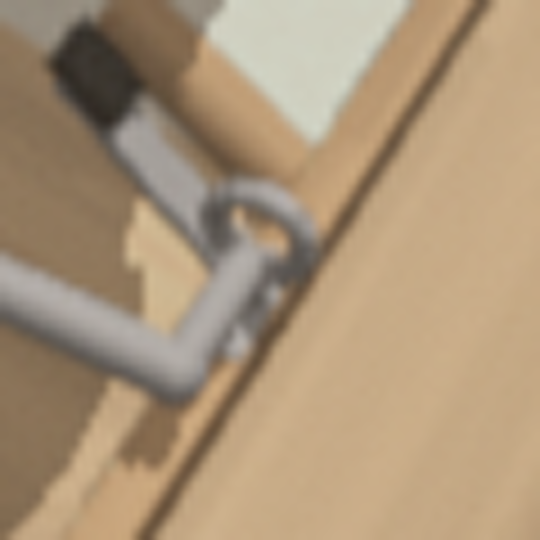

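```bash
python3 -m jog '0 -2 -0.8 0 0 0 -1; 0 -4 -1 0 0 0 -1; 0 -7 -1 0 0 0 -1; 0 -10 -1 0 0 0 -1;0 -10 -1 0 0 0 -1'; python3 plan.py "583.4 128.2 241.3 101.3"
```

```text
clock: 9.43
eef_pos: [593.3, 130.0, 241.3]
tool_rot: [-3.141, -0.0, 1.769]
force: [0.4, 0.5, -0.9]
width: 23.3
t 9.43 pos [593.3 130.  241.3] rot [-1.7999e+02 -1.0000e-02  1.0134e+02] F [ 0.4  0.5 -0.9] tq [ 0.   -0.01  0.03] w 23.3
[  0.2 -10.1  -0. ] [-0.01 -0.01  0.04] step 10.1
```

Forces are zero, tip should be 5 mm past the ring plane. Continue.

```bash
python3 -m jog '0 -3 0 0 0 0 -1; 0 -6 0 0 0 0 -1; 0 -9 0 0 0 0 -1; 0 -9.5 0 0 0 0 -1'; python3 plan.py "583.4 128.2 241.3 101.3"; python3 snap.py 8 side scene
python3 - <<'E'
from h import *
import pickle
s,a=pickle.load(open("side8.pkl","rb"));crop(a["image"],130,240,210,300,9,"pics/d5.png")
s,a=pickle.load(open("scene8.pkl","rb"));crop(a["image"],345,245,405,305,9,"pics/d6.png")
E
```

```text
clock: 9.93
eef_pos: [584.1, 128.2, 241.3]
tool_rot: [-3.141, -0.0, 1.769]
force: [0.3, -0.3, -2.0]
width: 23.2
t 9.93 pos [584.1 128.2 241.3] rot [-1.7999e+02 -1.0000e-02  1.0134e+02] F [ 0.3 -0.3 -2. ] tq [-0.   -0.01 -0.03] w 23.2
[ 0.2 -0.6 -0. ] [-0.01 -0.01  0.04] step 0.7
```

View pics/d5.png

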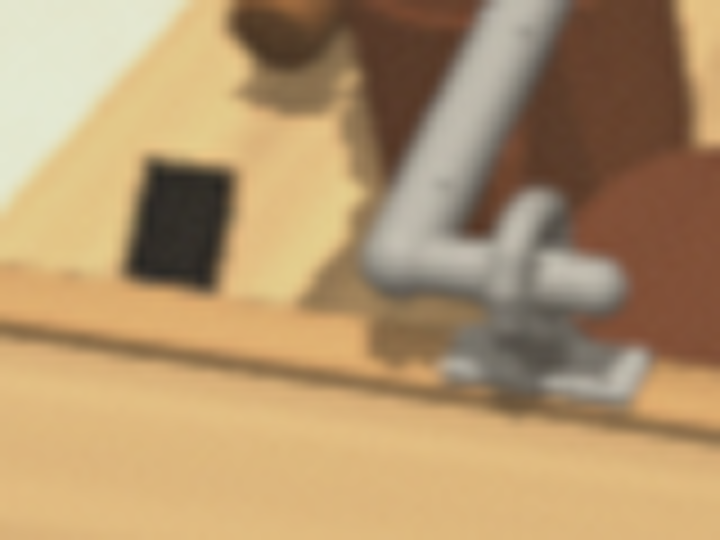

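View pics/d6.png

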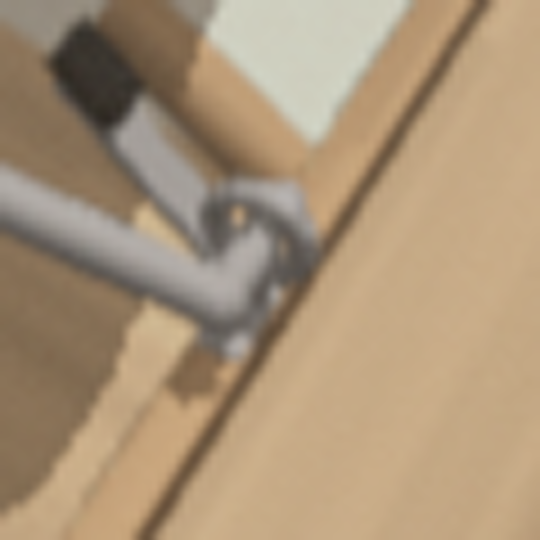

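```bash
python3 -m jog '-2.5 -0.5 0.1 0 0 0 -1; -5.5 -0.5 0.2 0 0 0 -1; -8.5 -0.5 0.4 0 0 0 -1; -11 -0.5 0.65 0 0 0 -1'; python3 plan.py
```

```text
clock: 10.52
eef_pos: [585.8, 118.8, 240.5]
tool_rot: [-3.141, -0.002, 1.77]
force: [0.0, 4.7, -0.2]
width: 23.3
t 10.53 pos [585.8 118.8 240.5] rot [-1.7999e+02 -1.2000e-01  1.0139e+02] F [ 0.   4.7 -0.2] tq [ 1.05  0.18 -0.13] w 23.3
```

```bash
python3 -m jog '-6.7 0 0.8 0 0 0 -1; -13.4 0 2 0 0 0 -1; -20 0 3.5 0 0 0 -1; -26.6 0 5.3 0 0 0 -1; -33 0 7.5 0 0 0 -1; -39.3 0 10 0 0 0 -1'; python3 plan.py
```

```text
clock: 11.28
eef_pos: [593.7, 78.3, 230.4]
tool_rot: [-3.141, 0.0, 1.769]
force: [-0.6, 4.5, -0.4]
width: 23.3
t 11.28 pos [593.7  78.3 230.4] rot [-179.99    0.    101.34] F [-0.6  4.5 -0.4] tq [ 0.99  0.28 -0.  ] w 23.3
```

```bash
python3 -m jog '-6.2 0 2.8 0 0 0 -1; -12.3 0 5.9 0 0 0 -1; -18.2 0 9.3 0 0 0 -1; -23.9 0 13 0 0 0 -1; -29.4 0 17 0 0 0 -1; -34.7 0 21.3 0 0 0 -1'; python3 plan.py
```

```text
clock: 12.02
eef_pos: [600.6, 44.4, 209.0]
tool_rot: [-3.142, 0.0, 1.769]
force: [-1.5, 4.2, 0.1]
width: 22.8
t 12.03 pos [600.6  44.4 209. ] rot [-180.      0.    101.34] F [-1.5  4.2  0.1] tq [ 0.93  0.25 -0.12] w 22.8
```

```bash
python3 -m jog '-3 0 2.5 0 0 0 -1; -6 0 5.5 0 0 0 -1; -9 0 8.5 0 0 0 -1; -11.5 0 11.2 0 0 0 -1'; python3 plan.py;  python3 -m jog '0 0 0 0 0 0 -1'
```

```text
clock: 12.52
eef_pos: [602.8, 33.3, 197.9]
tool_rot: [3.142, 0.0, 1.769]
force: [-0.4, 4.0, 0.3]
width: 23.1
t 12.53 pos [602.8  33.3 197.9] rot [180.     0.   101.34] F [-0.4  4.   0.3] tq [ 0.86  0.26 -0.01] w 23.1
clock: 12.65
eef_pos: [602.9, 32.9, 197.9]
tool_rot: [-3.141, 0.001, 1.768]
force: [-0.9, 3.3, -2.1]
width: 23.2
```

```bash
python3 -m jog '-0.8 0 0.9 0 0 0 -1; -1.6 0 1.8 0 0 0 -1; -2.4 0 2.7 0 0 0 -1'; python3 -c "
from cell import ctrl
print(ctrl.read_state()['torque'])"
```

```text
clock: 13.02
eef_pos: [603.3, 31.1, 195.4]
tool_rot: [3.141, 0.0, 1.769]
force: [-1.3, 1.5, 0.3]
width: 23.2
[0.73441303 0.2737514  0.00681924]
```

```bash
python3 -m jog '-0.8 0 0.9 0 0 0 -1; -1.6 0 1.8 0 0 0 -1; -2.4 0 2.7 0 0 0 -1'; python3 -c "
from cell import ctrl
print(ctrl.read_state()['torque'])"
```

```text
clock: 13.4
eef_pos: [603.8, 28.8, 192.6]
tool_rot: [3.142, -0.0, 1.769]
force: [-0.6, 3.3, 0.2]
width: 23.0
[ 0.7697092   0.22514162 -0.02157845]
```

```bash
python3 -m jog '-0.8 0 0.9 0 0 0 -1; -1.5 0 1.9 0 0 0 -1; -2.3 0 2.8 0 0 0 -1'; python3 -c "
from cell import ctrl
print(ctrl.read_state()['torque'])"
```

```text
clock: 13.78
eef_pos: [604.2, 26.6, 189.8]
tool_rot: [3.142, -0.0, 1.769]
force: [-1.4, 4.0, 0.3]
width: 23.1
[ 0.82468729  0.243689   -0.06267874]
```

```bash
python3 -m jog '-0.8 0 0.9 0 0 0 -1; -1.5 0 1.9 0 0 0 -1; -2.2 0 2.8 0 0 0 -1'; python3 -c "
from cell import ctrl
print(ctrl.read_state()['torque'])"
```

```text
clock: 14.15
eef_pos: [604.6, 24.5, 187.0]
tool_rot: [-3.141, -0.0, 1.769]
force: [-0.8, 3.5, 0.8]
width: 23.4
[ 1.0601672   0.26968246 -0.05003899]
```

```bash
python3 -m jog '-0.7 0 0.9 0 0 0 -1; -1.4 0 1.8 0 0 0 -1; -1.4 0 1.8 0 0 0 -1'; python3 -c "
from cell import ctrl
print(ctrl.read_state()['torque'])"; python3 snap.py 9 side; python3 plan.py
```

```text
clock: 14.52
eef_pos: [604.6, 24.2, 185.3]
tool_rot: [-3.141, -0.002, 1.769]
force: [-0.8, 4.5, 1.9]
width: 23.0
[ 1.53479142  0.49266612 -0.02125281]
t 14.57 pos [604.7  24.2 185.4] rot [-1.7999e+02 -1.0000e-01  1.0137e+02] F [-2.1  4.7  2.7] tq [ 1.58  0.43 -0.07] w 23.1
```

View pics/side9.png

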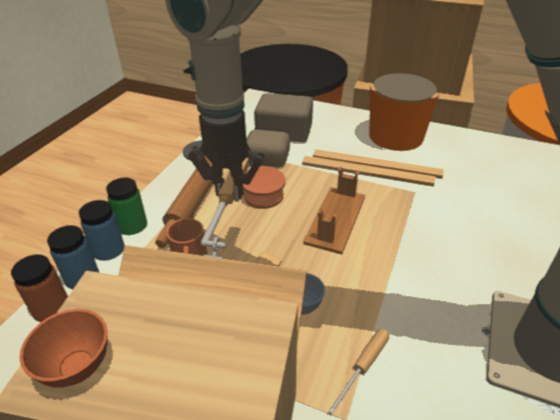

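```bash
python3 -m jog '-0.3 0 0.4 0 0 0 -1; -0.6 0 0.8 0 0 0 -1; -0.6 0 0.8 0 0 0 -1'; python3 -c "
from cell import ctrl
import numpy as np
print(ctrl.read_state()['torque'])"; python3 plan.py
```

```text
clock: 14.95
eef_pos: [604.6, 24.1, 184.5]
tool_rot: [-3.141, -0.002, 1.77]
force: [-1.8, 5.6, 2.9]
width: 23.2
[ 1.69311826  0.50973286 -0.04663496]
t 14.95 pos [604.6  24.1 184.5] rot [-1.7997e+02 -1.4000e-01  1.0139e+02] F [-1.8  5.6  2.9] tq [ 1.69  0.51 -0.05] w 23.2
```

```bash
python3 snap.py 10 wrist side; python3 - <<'E'
from h import *
import pickle
s,b=pickle.load(open("wrist10.pkl","rb"));H=b["hand_eye"]
for v in (10,50,100,150,180,250,300): print(v,deproj(b,282,v,H).round(1))
s,a=pickle.load(open("side10.pkl","rb"));crop(a["image"],100,160,330,320,3.4,"pics/e1.png")
E
```

```text
10 [ 94.2  -2.6 -27.7]
50 [ 83.8  -2.6 -26.8]
100 [ 69.6  -2.5 -27.3]
150 [ 54.4  -2.5 -26.3]
180 [ 44.7  -2.5 -26.4]
250 [ 22.6  -2.5 -31.9]
300 [  4.2  -2.5 -31.6]
```

View pics/wrist10.png

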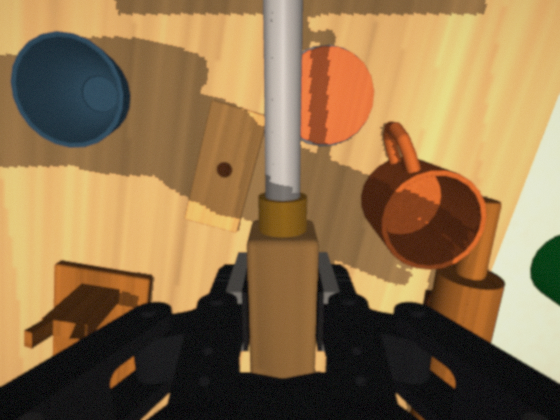

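View pics/e1.png

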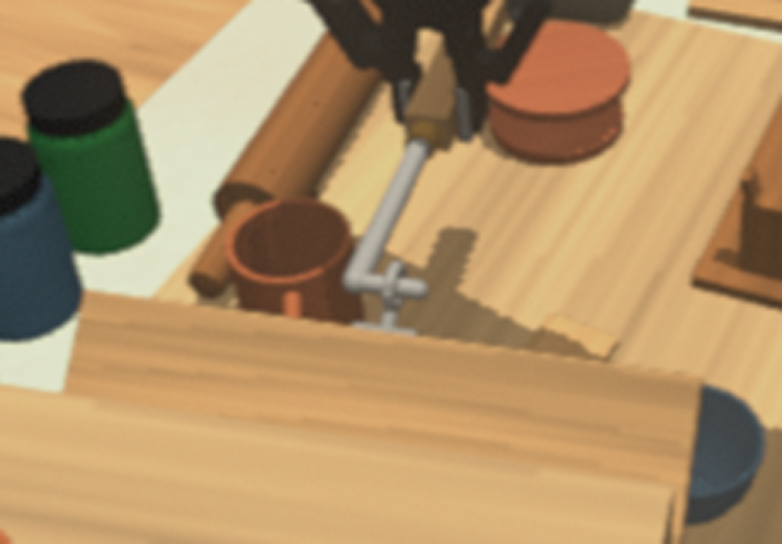

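```bash
python3 -m jog '-0.5 0 0.6 0 0 0 -1; -1 0 1.2 0 0 0 -1; -1 0 1.2 0 0 0 -1; -1 0 1.2 0 0 0 -1'; python3 -c "
from cell import ctrl
import numpy as np
print(ctrl.read_state()['torque'])"; python3 plan.py
```

```text
clock: 15.55
eef_pos: [604.6, 24.0, 183.3]
tool_rot: [-3.141, -0.004, 1.77]
force: [-1.6, 7.7, 3.8]
width: 23.0
[ 2.08999144  0.64628556 -0.06421666]
t 15.55 pos [604.6  24.  183.3] rot [-179.96   -0.21  101.42] F [-1.6  7.7  3.8] tq [ 2.09  0.65 -0.06] w 23.0
```

```bash
python3 -m jog '0 0 0 0 0 0 -1; 0 0 0 0 0 0 -1';python3 -m jog '0 0 0 0 0 0 -1; -0.2 0 0.3 0 0 0 -1'; python3 plan.py; python3 snap.py 11 wrist scene; python3 - <<'E'
from h import *
import pickle
s,b=pickle.load(open("wrist11.pkl","rb"));H=b["hand_eye"]
for v in (10,50,100,150,180,250,300): print(v,deproj(b,282,v,H).round(1))
E
```

```text
clock: 15.8
eef_pos: [604.6, 24.0, 183.3]
tool_rot: [-3.141, -0.004, 1.77]
force: [-2.9, 6.1, 3.4]
width: 23.0
clock: 16.05
eef_pos: [604.6, 24.0, 183.1]
tool_rot: [-3.141, -0.004, 1.77]
force: [-2.0, 7.8, 3.3]
width: 23.0
t 16.05 pos [604.6  24.  183.1] rot [-179.96   -0.23  101.43] F [-2.   7.8  3.3] tq [ 2.21  0.7  -0.08] w 23.0
10 [ 94.2  -2.6 -27.7]
50 [ 83.6  -2.6 -27.8]
100 [ 69.6  -2.5 -26.9]
150 [ 54.4  -2.5 -26.7]
180 [ 44.8  -2.5 -26.7]
250 [ 22.5  -2.5 -31.6]
300 [  4.   -2.5 -31.2]
```

```bash
python3 -m jog '0.8 0 -1 0 0 0 -1; 1.6 0 -2 0 0 0 -1; 2.4 0 -3 0 0 0 -1; 2.4 0 -3 0 0 0 -1'; python3 plan.py
```

```text
clock: 16.65
eef_pos: [604.6, 23.6, 185.8]
tool_rot: [-3.141, 0.0, 1.769]
force: [-0.8, 4.8, -1.0]
width: 23.1
t 16.65 pos [604.6  23.6 185.8] rot [-179.97    0.    101.35] F [-0.8  4.8 -1. ] tq [ 0.84  0.27 -0.1 ] w 23.1
```

```bash
python3 -m jog '0.8 0 0 0 0 0 -1; 1.6 0 0 0 0 0 -1; 1.6 0 0 0 0 0 -1'; python3 plan.py
```

```text
clock: 17.02
eef_pos: [604.8, 24.0, 186.1]
tool_rot: [3.141, 0.002, 1.768]
force: [0.8, 0.2, -1.7]
width: 23.2
t 17.02 pos [604.8  24.  186.1] rot [1.7997e+02 9.0000e-02 1.0130e+02] F [ 0.8  0.2 -1.7] tq [0.02 0.04 0.02] w 23.2
```

```bash
python3 -m jog '0.7 0 -0.4 0 0 0 -1; 1 0 -0.8 0 0 0 -1; 1 0 -0.8 0 0 0 -1'; python3 plan.py; python3 snap.py 12 wrist side; python3 - <<'E'
from h import *
import pickle
s,b=pickle.load(open("wrist12.pkl","rb"));H=b["hand_eye"]
for v in (10,50,100,150,180,250,300): print(v,deproj(b,282,v,H).round(1))
s,a=pickle.load(open("side12.pkl","rb"));crop(a["image"],190,210,250,270,9,"pics/e2.png")
E
```

```text
clock: 17.4
eef_pos: [604.4, 26.0, 186.8]
tool_rot: [3.141, 0.0, 1.769]
force: [0.7, -0.6, -1.3]
width: 23.1
t 17.4 pos [604.4  26.  186.8] rot [1.7999e+02 2.0000e-02 1.0133e+02] F [ 0.7 -0.6 -1.3] tq [-0.04  0.02  0.02] w 23.1
10 [ 94.2  -2.6 -27.8]
50 [ 83.8  -2.6 -26.5]
100 [ 69.6  -2.5 -26.9]
150 [ 54.4  -2.5 -26.5]
180 [ 44.8  -2.5 -26.9]
250 [ 22.5  -2.5 -31.8]
300 [  4.2  -2.5 -31.5]
```

View pics/e2.png

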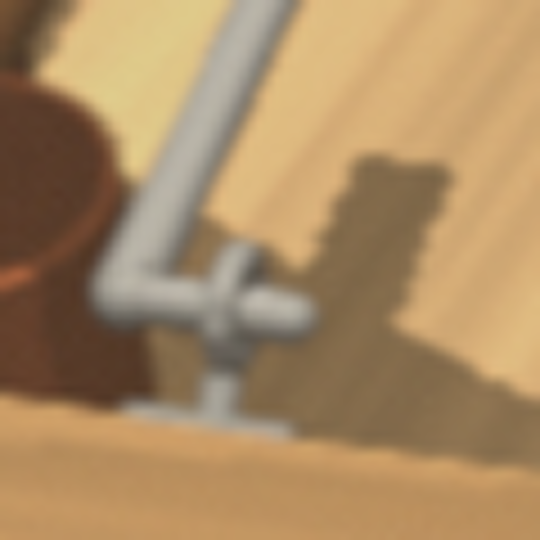

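```bash
python3 -m jog '0 3 0 0 0 0 -1; 0 6 0 0 0 0 -1; 0 10 0 0 0 0 -1; 0 10 0 0 0 0 -1'; python3 plan.py
```

```text
clock: 18.0
eef_pos: [614.5, 28.3, 186.7]
tool_rot: [3.141, 0.0, 1.769]
force: [-0.1, 0.5, -0.4]
width: 23.4
t 18.0 pos [614.5  28.3 186.7] rot [1.7998e+02 1.0000e-02 1.0135e+02] F [-0.1  0.5 -0.4] tq [-0.06 -0.   -0.02] w 23.4
```

```bash
python3 -m jog '0 5 0 0 0 0 -1; 0 10 0 0 0 0 -1; 0 16 0 0 0 0 -1; 0 23 0 0 0 0 -1;0 30 0 0 0 0 -1; 0 32 0 0 0 0 -1'; python3 plan.py; python3 snap.py 13 side scene;  python3 - <<'E'
from h import *
import pickle
s,a=pickle.load(open("side13.pkl","rb"));crop(a["image"],170,200,320,310,5,"pics/e3.png")
E
```

```text
clock: 18.75
eef_pos: [646.0, 34.6, 186.7]
tool_rot: [3.141, 0.0, 1.769]
force: [-0.9, 0.1, -2.2]
width: 23.3
t 18.75 pos [646.   34.6 186.7] rot [179.99   0.   101.36] F [-0.9  0.1 -2.2] tq [ 0.02 -0.02  0.01] w 23.3
```

View pics/e3.png

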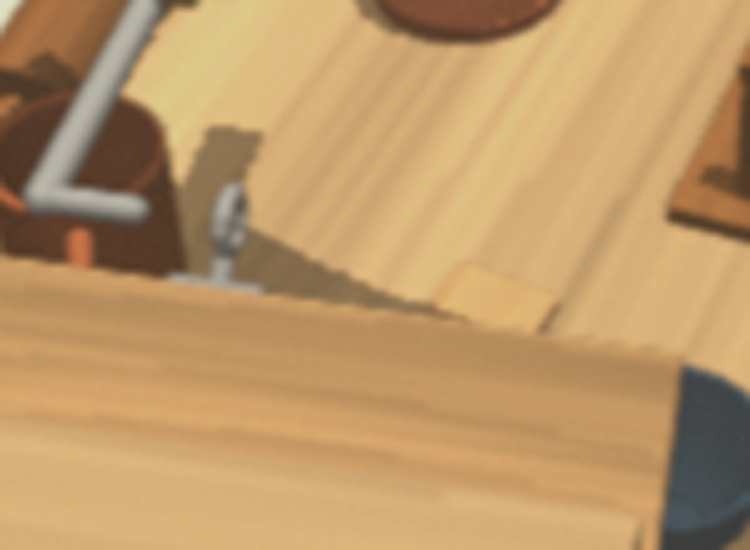

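View pics/scene13.png

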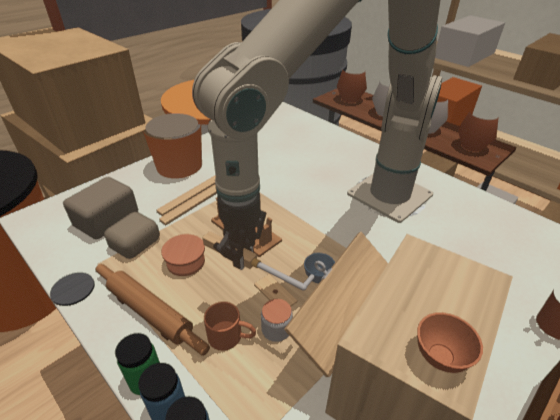

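```bash
python3 plan.py "640 0 230 101.3" "610 -50 260 99" "570 -100 260 97" "530 -145 250 95" "495 -180 230 93" "470 -205 190 91" "457 -210.3 160 90.6"
```

```text
t 18.85 pos [645.6  34.4 186.6] rot [-179.99    0.    101.35] F [-0.3 -1.1 -0.4] tq [-0.01  0.07  0.01] w 23.3
[-32.7 -12.2 -43.4] [-0.01  0.    0.05] step 55.7
[-75.8 -51.5 -73.4] [-0.01  0.    2.35] step 65.6
[-116.9 -100.5  -73.3] [-0.01  0.    4.35] step 64.0
[-153.2 -148.6  -63.3] [-0.01  0.    6.35] step 61.0
[-180.6 -189.8  -43.3] [-0.01  0.    8.35] step 53.4
[-200.2 -219.2   -3.3] [-1.000e-02  0.000e+00  1.035e+01] step 53.4
[-202.9 -233.    26.7] [-1.000e-02  0.000e+00  1.075e+01] step 33.1
```

```bash
python3 -m jog '-10 2 -20 0 0 0 -1; -32 2 -55 0 0 0 -1; -70 -30 -73 0 0 1 -1; -108 -75 -75 0 0 3 -1; -143 -122 -75 0 0 5 -1; -170 -165 -70 0 0 7 -1; -190 -200 -50 0 -1 9 -1; -200 -225 -10 0 -1.5 10.5 -1'; python3 -m jog '0 0 0 0 0 0 -1; 0 0 0 0 0 0 -1'; python3 plan.py "457 -210.3 110 90.5" ; python3 snap.py 14 wrist side
```

```text
clock: 19.85
eef_pos: [463.7, -208.1, 197.8]
tool_rot: [3.135, 0.028, 1.582]
force: [1.9, -0.2, -2.3]
width: 23.3
clock: 20.1
eef_pos: [465.2, -205.8, 197.4]
tool_rot: [3.138, 0.026, 1.586]
force: [-0.0, 0.7, -0.6]
width: 23.2
t 20.1 pos [ 465.2 -205.8  197.4] rot [179.78   1.5   90.87] F [-0.   0.7 -0.6] tq [0.13 0.02 0.01] w 23.2
[-2.1 -8.6 87.4] [0.22 1.5  0.37] step 87.9
```

View pics/wrist14.png

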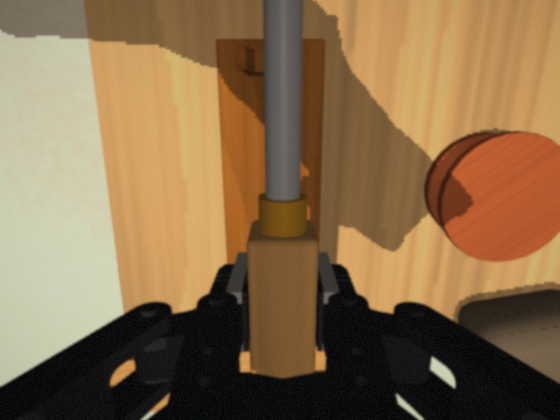

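```bash
python3 - <<'E'
from h import *
import pickle
def atz(a,M,u,v,z):
    o,r=ray(a,u,v,M); return o+r*(z-o[2])/r[2]
s,b=pickle.load(open("wrist2.pkl","rb"));M=c2w(b,s)
im=b["image"].astype(int)
for v in (60,110,140,190,230):
    # base: dark red-brown: R-B large and dark; print run
    row=im[v-1:v+2].mean(0); print(v,[(u,row[u].astype(int).tolist()) for u in (236,238,240,242,244,246,322,324,326,328,330)])
for L,Rr in [((238.5,50),(328.5,50)),((240,110),(327.5,110)),((243.5,248),(323,248))]:
    print(atz(b,M,*L,12).round(1),atz(b,M,*Rr,12).round(1),((atz(b,M,*L,12)+atz(b,M,*Rr,12))/2).round(1))
E
```

```text
60 [(236, [98, 72, 43]), (238, [77, 49, 22]), (240, [84, 50, 19]), (242, [87, 50, 18]), (244, [86, 48, 18]), (246, [83, 46, 17]), (322, [123, 71, 26]), (324, [143, 83, 32]), (326, [142, 83, 29]), (328, [130, 80, 35]), (330, [160, 119, 72])]
110 [(236, [181, 143, 86]), (238, [159, 122, 72]), (240, [129, 78, 33]), (242, [123, 70, 24]), (244, [114, 65, 22]), (246, [93, 53, 20]), (322, [84, 48, 19]), (324, [81, 46, 13]), (326, [78, 47, 21]), (328, [93, 67, 41]), (330, [100, 76, 46])]
140 [(236, [182, 145, 89]), (238, [177, 138, 81]), (240, [148, 100, 52]), (242, [148, 86, 33]), (244, [141, 81, 29]), (246, [140, 81, 26]), (322, [82, 45, 20]), (324, [77, 44, 16]), (326, [81, 55, 27]), (328, [99, 73, 45]), (330, [100, 75, 47])]
190 [(236, [182, 146, 89]), (238, [182, 143, 89]), (240, [165, 127, 77]), (242, [141, 88, 39]), (244, [148, 86, 32]), (246, [147, 86, 30]), (322, [75, 44, 15]), (324, [78, 49, 23]), (326, [97, 72, 42]), (328, [100, 75, 46]), (330, [99, 75, 45])]
230 [(236, [182, 145, 88]), (238, [183, 143, 86]), (240, [180, 139, 86]), (242, [150, 110, 62]), (244, [139, 81, 30]), (246, [137, 78, 29]), (322, [126, 74, 28]), (324, [136, 100, 57]), (326, [171, 130, 79]), (328, [171, 129, 78]), (330, [172, 129, 78])]
[408.  -92.4  12. ] [495.  -90.6  12. ] [451.5 -91.5  12. ]
[ 408.8 -148.4   12. ] [ 497.1 -146.6   12. ] [ 453.  -147.5   12. ]
[ 411.2 -297.3   12. ] [ 500.  -295.4   12. ] [ 455.6 -296.4   12. ]
```

```bash
python3 -m jog '-2 -4 20 0.1 0 0.1 -1; -4 -8 50 0.2 0 -0.2 -1; -4.2 -8.6 75 0.2 0 -0.2 -1; -4.2 -8.6 80 0.2 0 -0.2 -1; -4.2 -8.6 80 0.2 0 -0.2 -1'; python3 plan.py "456.8 -210.3 80 90.6" "456.8 -210.3 59 90.6"; python3 snap.py 15 wrist side; python3 - <<'E'
from h import *
import pickle
s,a=pickle.load(open("side15.pkl","rb"));crop(a["image"],280,130,390,260,4.5,"pics/e5.png")
E
```

```text
clock: 20.82
eef_pos: [456.8, -212.4, 117.5]
tool_rot: [-3.142, 0.026, 1.59]
force: [0.5, 0.1, -1.2]
width: 23.2
t 20.82 pos [ 456.8 -212.4  117.5] rot [-180.      1.52   91.08] F [ 0.5  0.1 -1.2] tq [0.02 0.02 0.02] w 23.2
[ 3.1  0.  37.4] [0.   1.52 0.48] step 37.5
[ 3.6  0.  58.4] [0.   1.52 0.48] step 21.0
```

View pics/wrist15.png

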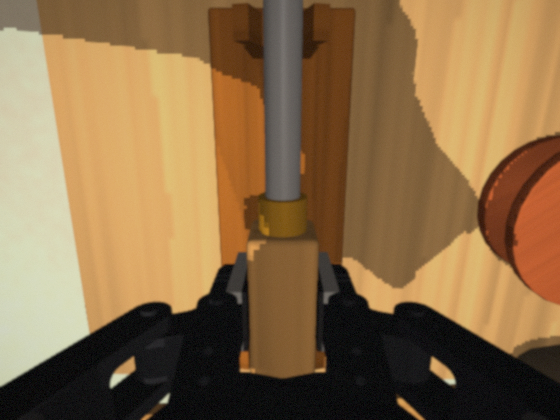

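View pics/e5.png

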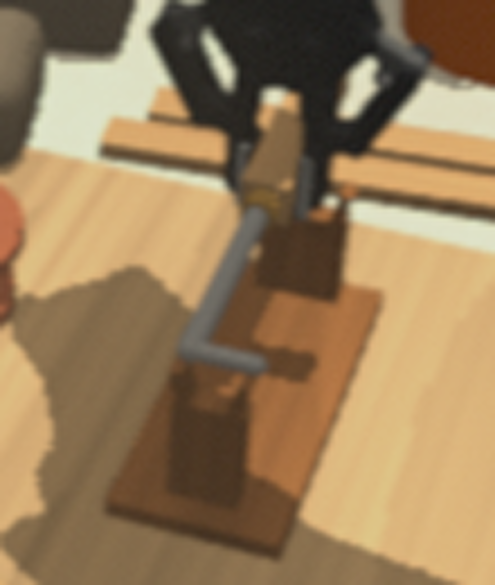

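```bash
python3 -m jog '2 0 15 0 0 -0.4 -1; 3 0 30 0 0 -0.4 -1; 3.3 0 42 0 0 -0.4 -1; 3.5 0 51 0 0 -0.4 -1; 3.5 0 55 0 0 -0.4 -1; 3.5 0 55 0 0 -0.4 -1'; python3 plan.py "456.8 -210.3 59 90.6"
```

```text
clock: 21.68
eef_pos: [455.6, -210.3, 61.6]
tool_rot: [-3.14, 0.026, 1.596]
force: [0.4, 0.0, -1.0]
width: 22.9
t 21.68 pos [ 455.6 -210.3   61.6] rot [-179.9     1.48   91.43] F [ 0.4  0.  -1. ] tq [ 0.04  0.01 -0.01] w 22.9
[0.1 1.2 2.6] [-0.09  1.49  0.82] step 2.8
```

```bash
python3 -m jog '0.1 1.2 0 0 0 0.7 -1; 0.1 1.2 1 0 0 0.7 -1; 0.1 1.2 2 0 0 0.7 -1; 0.1 1.2 2 0 0 0.7 -1'; python3 plan.py "456.8 -210.3 59 90.6"; python3 snap.py 16 wrist
```

```text
clock: 22.18
eef_pos: [457.1, -210.2, 59.9]
tool_rot: [-3.141, 0.026, 1.584]
force: [0.5, 0.5, -1.5]
width: 23.3
t 22.18 pos [ 457.1 -210.2   59.9] rot [-179.95    1.49   90.74] F [ 0.5  0.5 -1.5] tq [ 0.07 -0.03 -0.  ] w 23.3
[-0.1 -0.3  0.9] [-0.04  1.49  0.14] step 0.9
```

View pics/wrist16.png

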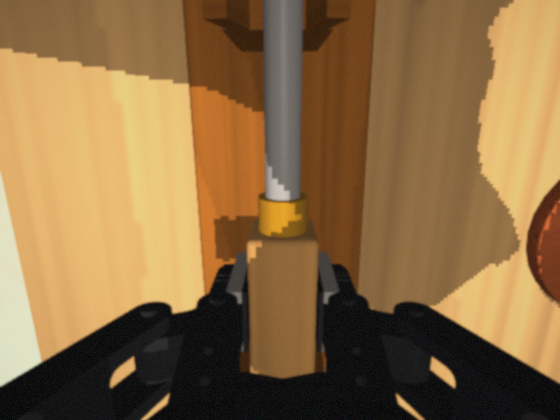

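```bash
python3 -m jog '0 -0.4 0.5 0 0 0 -1; 0 -0.4 0.9 0 0 0 -1; 0 -0.4 0.9 0 0 0 -1'; python3 plan.py; python3 -m jog '0 0 0 0 0 0 -0.3;0 0 0 0 0 0 0;0 0 0 0 0 0 0.5;0 0 0 0 0 0 1;0 0 0 0 0 0 1;0 0 0 0 0 0 1'; python3 plan.py; python3 snap.py 17 wrist side
```

```text
clock: 22.6
eef_pos: [456.9, -210.2, 59.1]
tool_rot: [-3.141, 0.026, 1.584]
force: [1.0, -0.7, 3.0]
width: 22.8
t 22.6 pos [ 456.9 -210.2   59.1] rot [-179.98    1.49   90.73] F [ 1.  -0.7  3. ] tq [ 0.46 -0.21 -0.05] w 22.8
clock: 23.35
eef_pos: [456.5, -210.2, 58.9]
tool_rot: [-3.14, 0.026, 1.584]
force: [0.0, -0.7, -1.1]
width: 85.5
t 23.35 pos [ 456.5 -210.2   58.9] rot [-179.93    1.49   90.74] F [ 0.  -0.7 -1.1] tq [ 0.   -0.    0.02] w 85.5
```

View pics/wrist17.png

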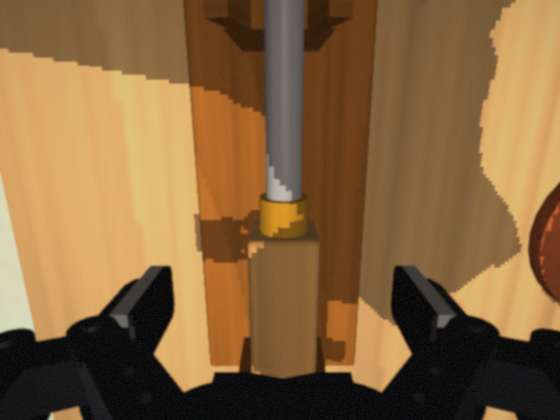

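Released; pole lies in the notches. Retreat upward.

```bash
python3 -m jog '0 0 -15 0 0 0 1; 0 0 -45 0 0.5 0 1; 0 0 -95 0 1 0 1; 0 0 -150 0 1.5 0 1; 0 0 -200 0 1.5 0 1; 0 0 -230 0 1.5 0 1; 0 0 -240 0 1.5 0 1;0 0 -240 0 1.5 0 1'; python3 plan.py; python3 snap.py 18 wrist side scene;python3 - <<'E'
from h import *
import pickle
s,b=pickle.load(open("wrist18.pkl","rb"));M=c2w(b,s)
crop(b["image"],200,0,380,320,1.8,"pics/f1.png")
s,a=pickle.load(open("side18.pkl","rb"));crop(a["image"],280,140,390,260,4.5,"pics/f2.png")
crop(a["image"],80,200,330,360,3,"pics/f3.png")
E
```

```text
clock: 24.45
eef_pos: [456.6, -203.7, 299.1]
tool_rot: [-3.141, -0.0, 1.584]
force: [-0.6, -0.2, 0.3]
width: 85.6
t 24.45 pos [ 456.6 -203.7  299.1] rot [-1.7998e+02 -2.0000e-02  9.0750e+01] F [-0.6 -0.2  0.3] tq [-0.01  0.    0.04] w 85.6
```

View pics/f1.png

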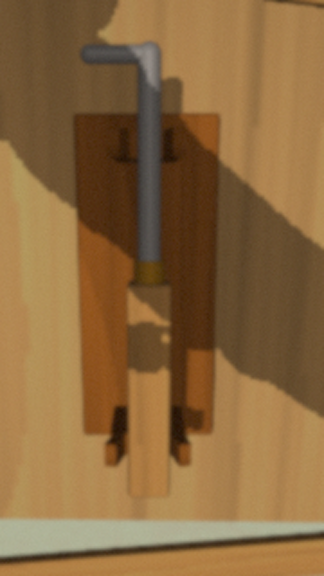

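View pics/f2.png

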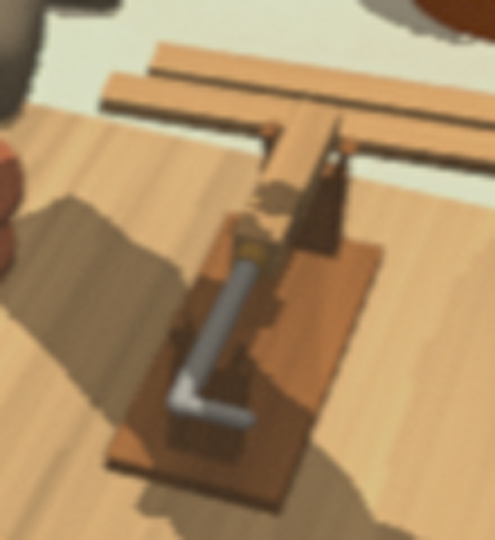

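View pics/scene18.png

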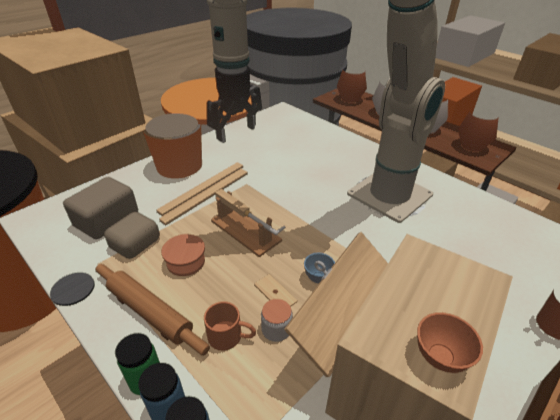

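View pics/side18.png

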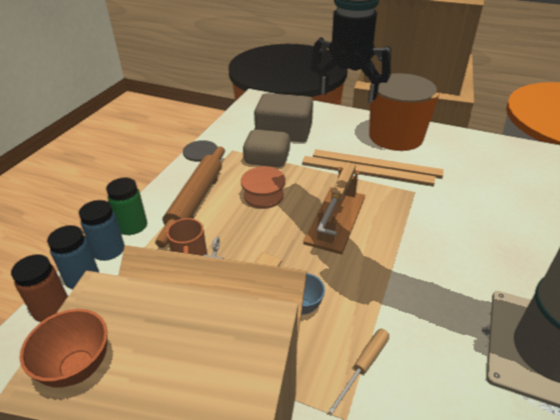

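```bash
python3 - <<'E'
from h import *
import pickle
from scipy.stats import trim_mean
f=np.array([-.196,.981,0])
def ang(name):
    s,a=pickle.load(open(name+".pkl","rb"));M=c2w(a);pts=[]
    for v in range(240,375,2):
        for u in range(290,395,2):
            p=deproj(a,u,v,M); 
            pts.append(p)
    P=np.array(pts); l=np.array([.981,.196,0]); F=P@f; Lt=P@l
    m=(P[:,2]>135)&(P[:,2]<185)&(F>30)&(F<150)
    P=P[m];F=F[m]; 
    c=np.polyfit(F,P[:,2],1); r=P[:,2]-np.polyval(c,F); k=abs(r)<3; c=np.polyfit(F[k],P[k,2],1)
    print(name,k.sum(),"theta",np.pi/2-np.arctan(c[0]), r[k].std())
    return a["image"].astype(int)
i=ang("scene11");j=ang("scene13");k=ang("scene18")
s,a=pickle.load(open("wrist18.pkl","rb"))
cv2.imwrite("pics/g.png",np.hstack([cv2.resize(x[225:380,285:400].astype(np.uint8)[:,:,::-1],None,fx=2.2,fy=2.2) for x in (i,j,k)]))
E
```

```text
scene11 1067 theta 2.22590103272794 0.6741375507374789
scene13 1065 theta 2.225825837216899 0.7096517281404829
scene18 1068 theta 2.2267179753430777 0.7141388146575397
```

View pics/g.png

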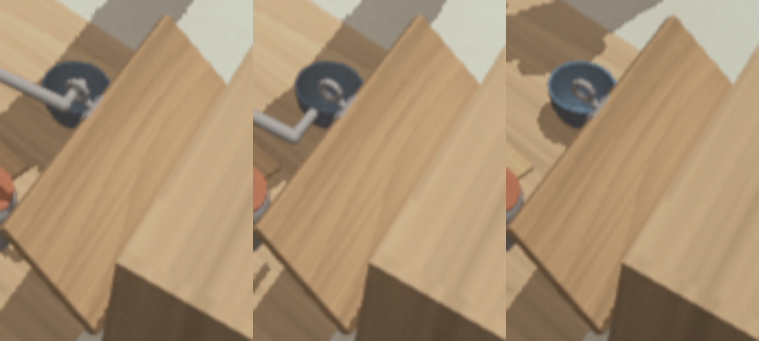

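```bash
python3 -c "
from cell import ctrl
print(ctrl.finish_job())"
```

```text
the job is handed in; nothing more can be done
None
```

The hatch is down on its stop and the pole is back in its cradle. I handed the job in at about 24.6 s of the 58 s allowed. No verdict is reported.

- **Hatch:** I passed the prong through the eye and swung the hatch with about 3–4 N, until it stopped at about 0.92 rad. I pressed until the load along the swing was 5–5.5 N above what the stiff hinge alone needed. The highest reading I took was about 9–10 N, well under 20 N. Fitted from the depth picture, the hatch angle was 0.916 rad when pressed, after the prong came out, and at the end, all within 0.001 rad.
- **Pole:** The last wrist and side pictures show it lying level in both notches, prong to the left. It lies within about 1 mm of where it lay before, judged by the gripper position and the pictures. The gripper was open and well above it when I handed in.
- **Surroundings:** The pots and tools look undisturbed in the last pictures.

**Not as planned:**
- Pressing on the stop made the pole slip about 1.5° in the grip, hook end up. I tilted the tool to correct for it before setting the pole down.
- The wrist camera's sideways calibration read about 2.5 mm off, so I aligned prong to eye by measuring both with the same camera.
- I could not see the rubber pads under the hatch. That it rests on the props rests on the firm stop I felt, inside the 0.85–1.15 rad range, and on the angle not changing afterwards.

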